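# Clear the soldering corner: tiles and burr cases in one column

### The job

Clear the soldering corner: put every chipped ceramic tile in the scrap tray, pile all the sound tiles flat inside the white outline on the cork board, and stack all the closed burr cases on top of that pile. Make it one straight column, every piece squarely centred on the outline with its long side along the outline's long side, the tiles and the cases each in any order; leave the jars, the ring block and the tools where they are.

Things in the scene. Friction and masses are not known exactly. Their poses are not given: they have to be found in the camera images.
- board: tan cork board fixed to the green bench, 170 (its x) x 140 (its y) x 10 mm; origin: centre of the underside. White painted outline in its middle, outside 88 mm along x and 64 mm along y.
- mark (a point): centre of the white outline, on the board's top face (10 mm above the bench); axes as the board's
- scrap: dark steel open scrap tray fixed to the bench, outside 180 (its x) x 150 (its y) x 35 mm high, walls and floor 4 mm; origin: centre of the underside
- scrap_in (a point): centre of the scrap tray's inner floor, axes as the tray's
- tile0: sound white ceramic soldering tile with small holes, a whole rectangle 76 (its x) x 52 (its y) x 14 mm, 0.1 kg; origin: centre of the underside, z up. Either face may lie up at the end. May be absent (None).
- tile1: sound white ceramic soldering tile with small holes, a whole rectangle 76 (its x) x 52 (its y) x 14 mm, 0.1 kg; origin: centre of the underside, z up. Either face may lie up at the end. May be absent (None).
- tile2: sound white ceramic soldering tile with small holes, a whole rectangle 76 (its x) x 52 (its y) x 14 mm, 0.1 kg; origin: centre of the underside, z up. Either face may lie up at the end. May be absent (None).
- chipped0: chipped white ceramic soldering tile: as a sound tile, 76 x 52 x 14 mm, but with the corner at +x, +y broken off (a piece 26 mm long in x and 22 mm wide in y is missing, so the full 52 mm width runs from x = -38 to x = +12 mm). Origin: centre of the underside of the whole outline, z up. May be absent (None).
- chipped1: chipped white ceramic soldering tile: as a sound tile, 76 x 52 x 14 mm, but with the corner at +x, +y broken off (a piece 26 mm long in x and 22 mm wide in y is missing, so the full 52 mm width runs from x = -38 to x = +12 mm). Origin: centre of the underside of the whole outline, z up. May be absent (None).
- case0: closed red burr case, a plain rigid box with a paper label on its lid, 72 (its x) x 50 (its y) x 32 mm high, 0.14 kg, stays shut; origin: centre of the underside, z up. May be absent (None).
- case1: closed blue burr case, a plain rigid box with a paper label on its lid, 72 (its x) x 50 (its y) x 32 mm high, 0.14 kg, stays shut; origin: centre of the underside, z up. May be absent (None).
- case2: closed yellow burr case, a plain rigid box with a paper label on its lid, 72 (its x) x 50 (its y) x 32 mm high, 0.14 kg, stays shut; origin: centre of the underside, z up. May be absent (None).
- case3: closed black burr case, a plain rigid box with a paper label on its lid, 72 (its x) x 50 (its y) x 32 mm high, 0.14 kg, stays shut; origin: centre of the underside, z up. May be absent (None).
- flux: small flux jar with a white cap, 40 mm across, 45 mm high, among the tiles and cases; bystander, leave it alone; origin: centre of the underside
- clamp: small black rubber ring-holding block with a brass button, 50 x 30 x 24 mm, among the tiles and cases; bystander, leave it alone; origin: centre of the underside
- mallet: white-headed mallet lying at the right of the bench, 240 mm long; bystander, leave it alone
- file: hand tool with a handle, 200 mm long, lying at the left of the bench; bystander, leave it alone

How it is judged:
By the outcome, as a careful person would: the job done as asked, in the order asked, and still so for the second after the job is handed in, with the robot touching nothing.
Of tile0, tile1, tile2 only 2 to 3 are there at a start; the rules pass over those that are not, and their reading is None.
Of chipped0, chipped1 only 1 to 2 are there at a start; the rules pass over those that are not, and their reading is None.
Of case0, case1, case2, case3 only 3 to 4 are there at a start; the rules pass over those that are not, and their reading is None.
At some moment in a run one of chipped0, chipped1, case0, case1, case2, case3 may be knocked a few centimetres aside while the robot is not near it.
Once in a run the grip may slacken for a moment while it holds something.
It also fails if it takes over 210 s, if anything falls off the work surface, if the arm or the gripper's body presses on something with over 40 N, if the wrist force passes 120 N, or if a joint passes its speed limit or range.

### The arm

A 6-joint arm with a two-finger parallel gripper is mounted at the origin on the work surface. World frame = base frame: x ahead of the robot, y to its left, z up, the work surface at z = 0. Lengths are in m, angles in rad, forces in N, time in s.
With the tool pointing down it reaches from about 0.35 to 0.775 m from the base axis. Payload 5.5 kg.
Tool frame: the origin (TCP) lies at the very end of the fingers, on their centre line; the grasp point (between the pads) lies 19 mm behind it; z points along the fingers, x is the direction in which the jaws open and shut, and the axes are right-handed (so a half turn about z gives the same grasp; the last joint's range is limited). The gripper opens to 85 mm and grips with 20 to 120 N. Pads are 22 mm wide; open, the fingers measure 114 mm over their backs; the gripper's body (76 mm by 85 mm) begins 54 mm behind the grasp point. The pads swing forward as they close: fully open they stand 13 mm farther back than shut.
Start: joints at [1.156, 0.313, 0.046, 1.304, 0, 1.431], TCP at [0.156, 0.553, 0.231] pointing down, gripper open.
Joint ranges: [-2.76, 2.76], [-0.86, 1.69], [-1.03, 1.26], [-2.2, 2.34], [-1.47, 1.5], [-3.14, 3.14]. Speed limits (rad/s): [2.57, 2.57, 3.14, 3.14, 3.14, 3.14].

### API

Orientations are given as a unit quaternion [w, x, y, z].
In Python, from workcell import env gives the robot as it stands.
- The arm moves only by the shell command python3 -m inch 'ROWS' [FORCE]. ROWS is JSON, a list of rows, each a list of 7 numbers: the turn, a rotation vector about the tool's x, y, z each as a share of 8 degrees, from -1 to 1, then the shift along the tool's x, y, z each as a share of 0.05 m, from -1 to 1, then the closure, from 0 (fully open) to 1 (shut). A call has 1 to 12 rows; each row shifts and turns the commanded pose from where the row before left it, along the tool's axes as they then stand; what a row does not reach is not made up. A row lasts 1/10 s, in which the tool goes at most 50 mm and 8.59 degrees, less where a joint would pass 70% of its speed; a pose out of reach is approached as far as the arm can. A call with a number of a shift or a turn outside -1 to 1 is refused whole. A call with a gripper value outside its range is refused whole. The fingers move at their own pace and stop on an object; FORCE is the grip in N (left out, the last holds). Time passes only in rows, so rows that do not move let the fingers close. It gives the time, the measured TCP pose, the force and the opening at its end, in the units of the state.
- env.get_state(): the state, without advancing time (a new reading comes with each control period).
- env.read_camera(name): name is "scene" or "top" or "wrist"; returns the picture (384x512x3 uint8, red, green, blue); there is no depth.
- env.calibration(name): a dict with "fx", "fy", "cx", "cy" (pixels), "rvec" (rotation vector, rad) and "tvec" (3), from world to camera coordinates, as OpenCV has them; the wrist camera has in their place "hand_eye" (4x4, takes a point from camera to tool coordinates, whose origin is the TCP and whose axes are the tool frame's). Camera axes: x right, y down, z forward; pixel columns grow to the right and rows downward; lengths in m; the calibration is good to about 2 mm. A picture is of the moment at which its call begins: read the wrist's pose just before it. calibration takes no time and is no camera call.
- env.hand_in(): hands the job in, once; it reports no verdict.
The state is a dict: "clock": time; "joint_pos": joint angles; "qvel": joint speeds; "tau": joint torques, N m; "tcp_pos": TCP position; "orientation": TCP orientation; "wrist_force": force on the tool from outside, world axes, zero at the start; "ft_torque": the same for the moment, N m; "finger_gap": finger opening in m.
Only numpy, scipy, OpenCV 4.12 (cv2) and the standard library are available. Lean on these libraries where they do the work, as an engineer would, in place of code of your own. Each camera call takes 0.05 s, during which the arm holds its last target.

## Working session

There is one attempt and no reset: what is moved stays moved. The work goes in short steps, Python scripts to look and compute and a shell command to move; the robot and the scene stay as the last step left them, time stands still between calls to the robot, and variables do not carry over. Pictures are saved under pics/ and viewed, and the job is handed in when it is done.

```bash
ls; mkdir -p pics; python3 - <<'E'
from workcell import env
import cv2
s=env.get_state();print(s)
for n in ("scene","top","wrist"):
    im=env.read_camera(n);cv2.imwrite(f"pics/a_{n}.png",im[:,:,::-1]);print(n,env.calibration(n))
E
```

```text
pics
{'clock': 0.0, 'joint_pos': array([1.15639633e+00, 3.14007622e-01, 4.49355143e-02, 1.30359631e+00,
       2.08690253e-06, 1.43121195e+00]), 'qvel': array([-2.52494152e-03,  2.58987770e-04, -2.10402001e-04,  6.62566406e-04,
       -1.13024423e-03, -5.78627047e-05]), 'tau': array([-7.96484946e-04, -4.80628824e+01,  2.98532975e+01,  1.94621732e-02,
       -4.47586426e-04, -1.67383590e-06]), 'tcp_pos': array([0.15582169, 0.55293272, 0.230387  ]), 'orientation': array([ 4.54742088e-04,  7.97298054e-01,  6.03585071e-01, -8.18164283e-04]), 'wrist_force': array([-0.8380529 ,  1.0578633 ,  0.43650263]), 'ft_torque': array([-0.00465007, -0.03080791,  0.00966709]), 'finger_gap': 0.0853965885073879}
scene {'fx': 370.6737374386363, 'fy': 370.6737374386363, 'cx': 254.57335612986864, 'cy': 195.80833265911315, 'rvec': array([ 1.6365882 ,  1.91136372, -0.75921546]), 'tvec': array([ 0.10009207, -0.36850901,  1.59894498])}
top {'fx': 497.83109852517066, 'fy': 497.83109852517066, 'cx': 251.36572292786806, 'cy': 193.49562742681692, 'rvec': array([ 2.2086979 , -2.00203273,  0.2092094 ]), 'tvec': array([-0.04350624,  0.54243054,  1.36375522])}
wrist {'fx': 282.85746636267817, 'fy': 282.85746636267817, 'cx': 256.7574806057921, 'cy': 187.20441102395841, 'hand_eye': array([[ 9.99999962e-01, -3.46785871e-05, -2.72652506e-04,
         4.26882790e-04],
       [ 1.22071603e-04,  9.44835478e-01,  3.27545270e-01,
        -8.48515597e-02],
       [ 2.46252954e-04, -3.27545291e-01,  9.44835447e-01,
        -1.41752317e-01],
       [ 0.00000000e+00,  0.00000000e+00,  0.00000000e+00,
         1.00000000e+00]])}
```

View pics/a_scene.png

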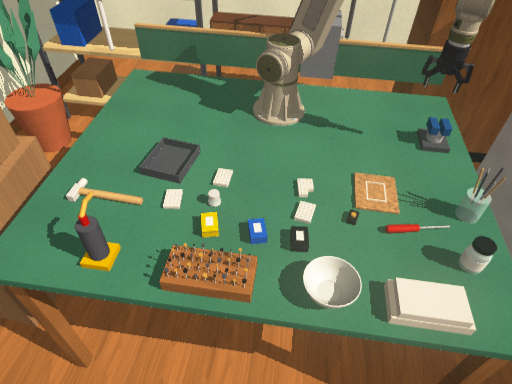

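View pics/a_top.png

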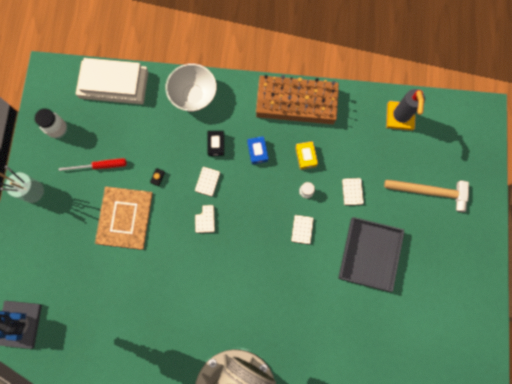

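View pics/a_wrist.png

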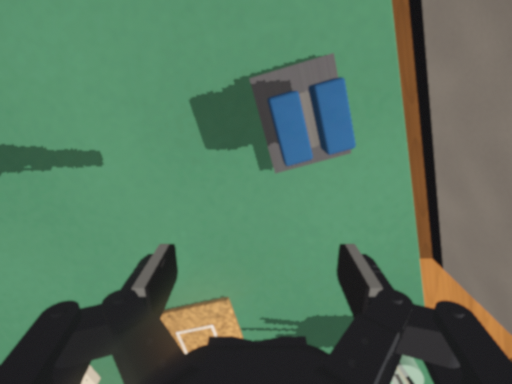

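```bash
cat > h.py <<'E'
from workcell import env
import cv2, numpy as np
from scipy.spatial.transform import Rotation as R
def grab(n,save=None):
    s=env.get_state(); im=env.read_camera(n)
    if save: cv2.imwrite(f"pics/{save}.png",im[:,:,::-1])
    return s,im
def cam(n,s):
    c=env.calibration(n)
    if n=="wrist":
        q=s["orientation"];T=np.eye(4);T[:3,:3]=R.from_quat([q[1],q[2],q[3],q[0]]).as_matrix();T[:3,3]=s["tcp_pos"]
        M=T@c["hand_eye"];Rw,o=M[:3,:3],M[:3,3]
    else:
        Rc=R.from_rotvec(c["rvec"]).as_matrix();Rw=Rc.T;o=-Rc.T@c["tvec"]
    return c,Rw,o
def toworld(n,s,uv,z):
    c,Rw,o=cam(n,s);uv=np.atleast_2d(np.asarray(uv,float))
    d=np.c_[(uv[:,0]-c["cx"])/c["fx"],(uv[:,1]-c["cy"])/c["fy"],np.ones(len(uv))]@Rw.T
    return o+d*((z-o[2])/d[:,2])[:,None]
def topix(n,s,P):
    c,Rw,o=cam(n,s);p=(np.atleast_2d(P)-o)@Rw
    return np.c_[p[:,0]/p[:,2]*c["fx"]+c["cx"],p[:,1]/p[:,2]*c["fy"]+c["cy"]]
def rect(n,s,mask,z,amin=60,epsout=False):
    """world min-area rect of each blob of mask: centre, long, short, angle of long side (rad), area fill"""
    out=[]
    cs,_=cv2.findContours(mask.astype(np.uint8),cv2.RETR_EXTERNAL,cv2.CHAIN_APPROX_NONE)
    for k in cs:
        if cv2.contourArea(k)<amin: continue
        W=toworld(n,s,k[:,0,:],z)[:,:2]
        (cx,cy),(a,b),_=r=cv2.minAreaRect((W*1000).astype(np.float32))
        bx=cv2.boxPoints(r);e=max((bx[1]-bx[0],bx[2]-bx[1]),key=np.linalg.norm)
        ang=np.arctan2(e[1],e[0]);ang=(ang+np.pi/2)%np.pi-np.pi/2
        fill=cv2.contourArea((W*1000).astype(np.float32))/max(a*b,1)
        out.append((k[:,0].mean(0).round(),round(cx,1),round(cy,1),round(max(a,b),1),round(min(a,b),1),round(np.degrees(ang),1),round(fill,2)))
    return out
def masks(im):
    h=cv2.cvtColor(im,cv2.COLOR_RGB2HSV);H,S,V=[h[:,:,i].astype(int) for i in range(3)]
    return dict(white=(S<60)&(V>165),blue=(H>105)&(H<130)&(S>120)&(V>60),yellow=(H>20)&(H<33)&(S>150)&(V>120),
      red=((H<6)|(H>174))&(S>150)&(V>80),black=(V<60),cork=(H>5)&(H<25)&(S>90)&(V>100))
E
python3 - <<'E'
from h import *
s,im=grab("top")
m=masks(im)
for n,z in (("white",.014),("blue",.032),("yellow",.032),("black",.032),("cork",.01)):
    for r in rect("top",s,m[n],z,amin=100):
        if 230<r[1]<850: print(n,r)
c=cv2.resize(im[120:300,90:410],None,fx=2.5,fy=2.5,interpolation=cv2.INTER_CUBIC)
cv2.imwrite("pics/b_top.png",c[:,:,::-1])
E
```

```text
white (array([302., 229.]), 463.5, -144.3, 79.4, 55.5, np.float32(-2.5), 0.91)
white (array([205., 219.]), 465.9, 140.6, 79.2, 52.4, np.float32(6.5), 0.84)
white (array([306., 189.]), 582.3, -148.2, 46.9, 37.7, np.float32(-40.6), 0.76)
white (array([462., 195.]), 608.6, -605.5, 91.9, 32.5, np.float32(-2.5), 0.74)
white (array([352., 191.]), 589.8, -283.1, 78.8, 57.5, np.float32(6.5), 0.91)
white (array([ 19., 184.]), 514.4, 696.5, 72.9, 61.1, np.float32(7.7), 0.46)
white (array([207., 181.]), 579.2, 146.1, 80.0, 55.7, np.float32(-11.6), 0.92)
blue (array([257., 150.]), 682.9, 5.1, 74.6, 50.2, np.float32(14.8), 0.88)
yellow (array([306., 154.]), 682.7, -139.1, 76.1, 56.2, np.float32(16.2), 0.89)
yellow (array([398., 118.]), 834.1, -410.8, 84.6, 83.6, np.float32(1.3), 0.41)
black (array([363., 240.]), 411.7, -345.2, 167.5, 134.0, np.float32(-8.3), 0.14)
black (array([216., 144.]), 690.0, 129.7, 77.8, 47.7, np.float32(6.3), 0.92)
black (array([ 45., 118.]), 719.8, 649.5, 56.8, 50.7, np.float32(54.7), 0.79)
black (array([  7., 140.]), 641.0, 750.6, 204.0, 26.9, np.float32(-0.1), 0.75)
black (array([406., 113.]), 841.0, -428.1, 63.2, 31.5, np.float32(-42.9), 0.74)
cork (array([510., 266.]), 419.8, -746.6, 288.4, 5.8, np.float32(-0.5), 0.92)
cork (array([124., 218.]), 446.6, 375.9, 171.6, 143.7, np.float32(-1.2), 0.95)
cork (array([421., 189.]), 617.5, -487.6, 216.9, 27.2, np.float32(86.4), 0.85)
cork (array([398., 118.]), 841.9, -417.8, 88.0, 82.6, np.float32(1.8), 0.5)
```

View pics/b_top.png

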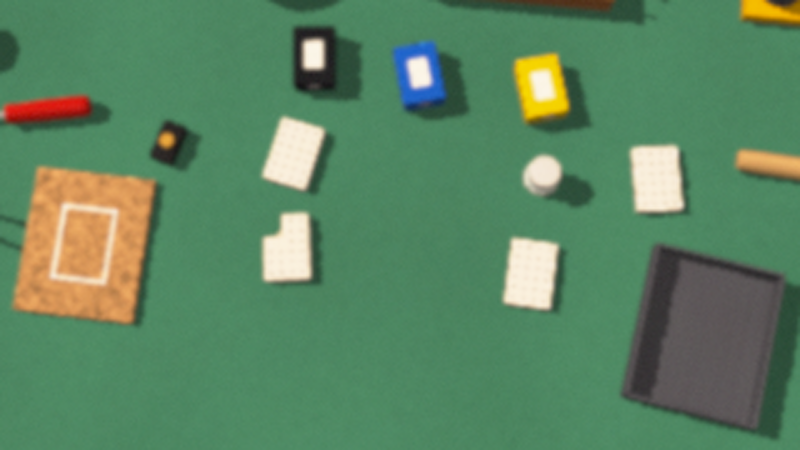

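```bash
cat >> h.py <<'E'
def plan(x,y,z,jaw,s=None):
    """x,y,z mm; jaw deg (mod 180). prints tilt fix, turn (8deg units), then shift units in tool axes after the turn"""
    s=s or env.get_state();q=s["orientation"];Rm=R.from_quat([q[1],q[2],q[3],q[0]])
    best=None
    for k in (-2,-1,0,1,2):
        a=np.radians(jaw+180*k);X=np.array([np.cos(a),np.sin(a),0]);Z=np.array([0,0,-1.]);G=R.from_matrix(np.c_[X,np.cross(Z,X),Z])
        rv=(Rm.inv()*G).as_rotvec();j6=s["joint_pos"][5]+rv[2]
        if abs(rv[2])<np.pi and abs(j6)<3.0 and (best is None or abs(rv[2])<abs(best[0][2])): best=(rv,G,j6)
    rv,G,j6=best;d=np.array([x,y,z])/1000-s["tcp_pos"]
    X=Rm.as_matrix()[:,0]
    print("t",round(s["clock"],2),"tcp",(s["tcp_pos"]*1000).round(1),"jaw",round(np.degrees(np.arctan2(X[1],X[0])),1),"gap",round(s["finger_gap"]*1000,1),"F",s["wrist_force"].round(1),
     "\n turn",(np.degrees(rv)/8).round(3),"j6",round(j6,2)," shift after",(G.inv().apply(d)/.05).round(3)," shift now",(Rm.inv().apply(d)/.05).round(3))
E
python3 -c "
from h import *
plan(466,141,200,96.5)"
```

```text
t 0.2 tcp [155.9 553.1 230.7] jaw 74.3 gap 85.4 F [0.6 0.  0.7] 
 turn [-0.003  0.008 -2.781] j6 1.04  shift after [-8.892  5.229  0.615]  shift now [-6.25   8.206  0.62 ]
```

```bash
python3 -m inch '[[0,0,-0.93,0,0,0,0],[0,0,-0.93,0,0,0,0],[0,0,-0.92,0,0,0,0]]' 40; python3 -m inch '[[0,0,0,-0.74,0.436,0.05,0],[0,0,0,-0.74,0.436,0.05,0],[0,0,0,-0.74,0.436,0.05,0],[0,0,0,-0.74,0.436,0.05,0],[0,0,0,-0.74,0.436,0.05,0],[0,0,0,-0.74,0.436,0.05,0],[0,0,0,-0.74,0.436,0.05,0],[0,0,0,-0.74,0.436,0.05,0],[0,0,0,-0.74,0.436,0.05,0],[0,0,0,-0.74,0.436,0.05,0],[0,0,0,-0.74,0.436,0.05,0],[0,0,0,-0.74,0.436,0.05,0]]'; python3 -m inch '[[0,0,0,0,0,0,0],[0,0,0,0,0,0,0]]'
python3 - <<'E'
from h import *
plan(466,141,200,96.5)
s,im=grab("wrist","c1")
for r in rect("wrist",s,masks(im)["white"],.014,300): print(r)
E
```

```text
clock: 0.5
tcp_pos: [0.156, 0.5533, 0.231]
orientation: [0.0, 0.664, 0.748, -0.0]
wrist_force: [0.1, 0.0, -0.6]
finger_gap: 0.0857
clock: 1.7
tcp_pos: [0.4669, 0.1403, 0.2012]
orientation: [-0.0, 0.666, 0.746, 0.0]
wrist_force: [0.2, 0.5, 0.7]
finger_gap: 0.085
clock: 1.9
tcp_pos: [0.4662, 0.141, 0.2009]
orientation: [-0.001, 0.667, 0.745, -0.0]
wrist_force: [-1.1, 0.8, 0.1]
finger_gap: 0.0854
t 1.9 tcp [466.2 141.  200.9] jaw 96.3 gap 85.4 F [-1.1  0.8  0.1] 
 turn [-0.008 -0.003 -0.019] j6 0.02  shift after [-0.    -0.005  0.018]  shift now [-0.    -0.005  0.018]
(array([249., 244.]), 577.3, 144.1, 77.4, 52.9, np.float32(-11.5), 0.96)
(array([ 19., 228.]), 585.9, -157.2, 79.4, 36.3, np.float32(-54.0), 0.62)
(array([253., 160.]), 465.8, 139.3, 77.3, 52.8, np.float32(7.7), 0.84)
(array([449., 167.]), 446.1, 371.8, 87.9, 64.3, np.float32(-1.0), 0.96)
(array([ 20., 135.]), 462.2, -136.0, 77.7, 51.4, np.float32(-2.8), 0.86)
```

View pics/c1.png

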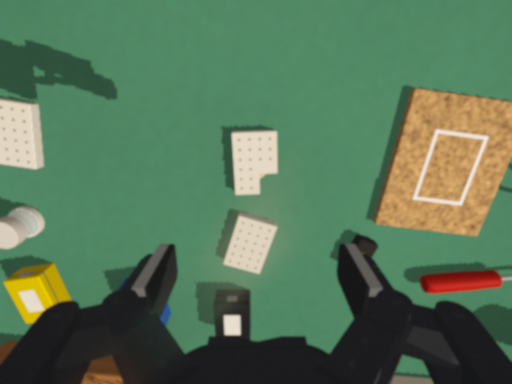

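```bash
python3 -c "
from h import *
plan(457.9,138.2,1,97.7)"
```

```text
t 1.95 tcp [465.7 141.9 201.1] jaw 96.4 gap 85.1 F [ 0.3  0.7 -0. ] 
 turn [-0.007 -0.003 -0.156] j6 -0.0  shift after [-0.051 -0.165  4.001]  shift now [-0.057 -0.16   4.001]
```

```bash
python3 -m inch '[[0,0,-0.16,-0.05,-0.165,0.4,0],[0,0,0,0,0,0.6,0],[0,0,0,0,0,0.6,0],[0,0,0,0,0,0.6,0],[0,0,0,0,0,0.6,0],[0,0,0,0,0,0.5,0],[0,0,0,0,0,0.3,0],[0,0,0,0,0,0.2,0],[0,0,0,0,0,0.1,0],[0,0,0,0,0,0.1,0],[0,0,0,0,0,0,0]]'; python3 -c "
from h import *
plan(457.9,138.2,1,97.7)
grab('wrist','c2')"
```

```text
clock: 3.05
tcp_pos: [0.4583, 0.1388, 0.0014]
orientation: [0.0, 0.657, 0.754, 0.0]
wrist_force: [-0.4, -0.0, 0.2]
finger_gap: 0.0852
t 3.05 tcp [458.3 138.8   1.4] jaw 97.8 gap 85.2 F [-0.4 -0.   0.2] 
 turn [ 0.002 -0.001  0.014] j6 -0.01  shift after [-0.011 -0.01   0.008]  shift now [-0.011 -0.01   0.008]
```

View pics/c2.png

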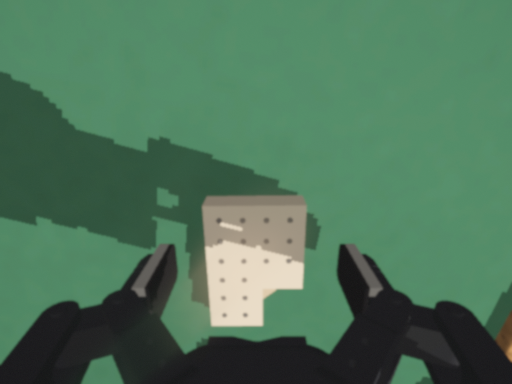

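```bash
python3 -m inch '[[0,0,0,0,0,0,1],[0,0,0,0,0,0,1],[0,0,0,0,0,0,1],[0,0,0,0,0,0,1],[0,0,0,0,0,0,1],[0,0,0,0,0,0,1],[0,0,0,0,0,0,1],[0,0,0,0,0,0,1]]' 60; python3 -m inch '[[0,0,0,0,0,-0.1,1],[0,0,0,0,0,-0.3,1],[0,0,0,0,0,-0.6,1],[0,0,0,0,0,-0.6,1],[0,0,0,0,0,-0.6,1],[0,0,0,0,0,0,1]]'; python3 -c "
from h import *
plan(411.7,-345,130,90)
s,im=grab('wrist','c3')
for r in rect('wrist',s,masks(im)['white'],.014,300): print(r)"
```

```text
clock: 3.9
tcp_pos: [0.4589, 0.1385, 0.0022]
orientation: [0.0, 0.658, 0.753, 0.001]
wrist_force: [-1.0, -0.3, 6.0]
finger_gap: 0.0502
clock: 4.5
tcp_pos: [0.4612, 0.1388, 0.1156]
orientation: [0.003, 0.658, 0.753, 0.003]
wrist_force: [0.2, -0.5, -0.5]
finger_gap: 0.0503
t 4.5 tcp [461.2 138.8 115.6] jaw 97.8 gap 50.3 F [ 0.2 -0.5 -0.5] 
 turn [ 0.055 -0.004  0.971] j6 0.13  shift after [-9.677 -0.991 -0.289]  shift now [-9.454 -2.288 -0.306]
(array([247., 272.]), 560.4, 153.3, 122.6, 98.0, np.float32(6.0), 0.63)
(array([298., 218.]), 488.4, 182.1, 31.5, 21.0, np.float32(8.0), 0.78)
(array([483., 207.]), 445.6, 367.0, 87.2, 57.7, np.float32(-0.8), 0.12)
```

View pics/c3.png

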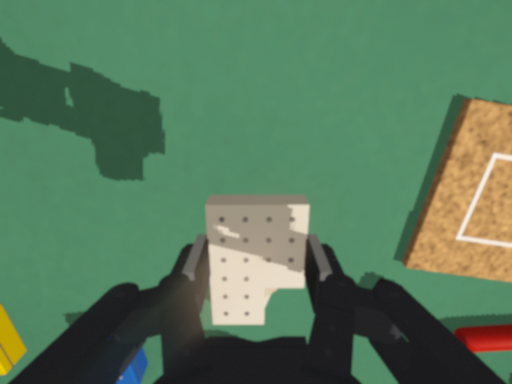

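```bash
python3 -c "
from h import *
plan(411.7,-345,150,82)"; python3 -m inch '[[0,0,0.66,0,0,-0.2,1],[0,0,0.66,0,0,-0.2,1],[0,0,0.66,0,0,-0.2,1]]'; python3 -c "
from h import *
plan(411.7,-345,150,82)"
```

```text
t 4.55 tcp [460.  138.7 113.5] jaw 97.8 gap 49.9 F [-0.3  0.  -1.7] 
 turn [ 0.034 -0.005  1.971] j6 0.27  shift after [-9.714  0.389 -0.731]  shift now [-9.454 -2.262 -0.742]
clock: 4.85
tcp_pos: [0.4571, 0.1383, 0.1401]
orientation: [-0.001, 0.756, 0.654, -0.001]
wrist_force: [0.1, 0.4, -0.0]
finger_gap: 0.0498
t 4.85 tcp [457.1 138.3 140.1] jaw 81.7 gap 49.8 F [ 0.1  0.4 -0. ] 
 turn [-0.02   0.005 -0.036] j6 0.27  shift after [-9.698  0.446 -0.197]  shift now [-9.696  0.494 -0.192]
```

```bash
python3 -m inch '[[0,0,0,-0.7,0.04,-0.02,1],[0,0,0,-0.9,0.04,-0.02,1],[0,0,0,-0.9,0.04,-0.02,1],[0,0,0,-0.9,0.04,-0.02,1],[0,0,0,-0.9,0.04,-0.02,1],[0,0,0,-0.9,0.04,-0.02,1],[0,0,0,-0.9,0.04,-0.02,1],[0,0,0,-0.9,0.04,-0.02,1],[0,0,0,-0.9,0.04,-0.02,1],[0,0,0,-0.9,0.04,-0.02,1],[0,0,0,-0.8,0.04,0,1],[0,0,0,0,0,0,1]]'; python3 -m inch '[[0,0,0,0,0,0,1],[0,0,0,0,0,0,1]]'; python3 -c "
from h import *
plan(411.7,-345,150,82)
s,im=grab('wrist','c4')
print(topix('wrist',s,[[.4117,-.345,.004]]))"
```

```text
clock: 6.05
tcp_pos: [0.4119, -0.3445, 0.1496]
orientation: [0.0, 0.757, 0.654, -0.001]
wrist_force: [-0.3, 1.1, -1.0]
finger_gap: 0.0497
clock: 6.25
tcp_pos: [0.4121, -0.3383, 0.1501]
orientation: [-0.002, 0.755, 0.656, 0.0]
wrist_force: [-0.3, 0.2, -1.5]
finger_gap: 0.0502
t 6.25 tcp [ 412.1 -338.3  150.1] jaw 82.0 gap 50.2 F [-0.3  0.2 -1.5] 
 turn [-0.015 -0.016 -0.005] j6 -0.7  shift after [-0.133  0.011  0.002]  shift now [-0.133  0.012  0.001]
[[249.80132492 174.64883484]]
```

View pics/c4.png

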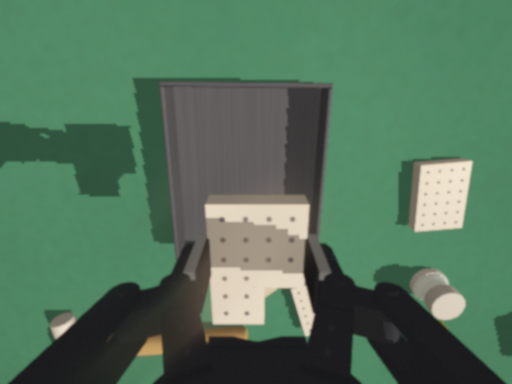

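```bash
python3 -c "
from h import *
s=env.get_state()
P=toworld('wrist',s,[[161,84],[331,84]],.035)*1000;print(P)
m=P[:,:2].mean(0);a=np.radians(82-90);c=m+90*np.array([np.cos(a),np.sin(a)]);print(c, np.degrees(np.arctan2(*(P[1]-P[0])[1::-1])))
g=c-8*np.array([np.cos(a),np.sin(a)]);print(g)
plan(g[0],g[1],9,82)"
```

```text
[[ 312.79700844 -406.2219997    35.        ]
 [ 333.03095647 -262.33072721   35.        ]]
[ 412.03810865 -346.80194254] 81.99556874175526
[ 404.1159641  -345.68855774]
t 6.3 tcp [ 412.4 -338.2  150.5] jaw 82.0 gap 50.1 F [-0.4  0.9 -1.1] 
 turn [-0.011 -0.012  0.   ] j6 -0.7  shift after [-0.172 -0.143  2.829]  shift now [-0.176 -0.138  2.829]
```

```bash
python3 -m inch '[[0,0,0,-0.17,-0.14,0.2,1],[0,0,0,0,0,0.45,1],[0,0,0,0,0,0.5,1],[0,0,0,0,0,0.5,1],[0,0,0,0,0,0.5,1],[0,0,0,0,0,0.4,1],[0,0,0,0,0,0.17,1],[0,0,0,0,0,0.08,1],[0,0,0,0,0,0.03,1],[0,0,0,0,0,0,1]]'; python3 -m inch '[[0,0,0,0,0,0,0.1],[0,0,0,0,0,0,0.1],[0,0,0,0,0,0,0.1],[0,0,0,0,0,0,0.1],[0,0,0,0,0,-0.2,0.1],[0,0,0,0,0,-0.6,0],[0,0,0,0,0,-0.8,0],[0,0,0,0,0,-0.8,0],[0,0,0,0,0,-0.8,0],[0,0,0,0,0,-0.5,0],[0,0,0,0,0,0,0]]'; python3 -c "
from h import *
plan(463.5,-144.3,190,87.5)
grab('wrist','c5')"
```

```text
clock: 7.3
tcp_pos: [0.405, -0.3477, 0.0105]
orientation: [0.001, 0.755, 0.656, 0.0]
wrist_force: [-0.2, -0.3, -0.5]
finger_gap: 0.0499
clock: 8.4
tcp_pos: [0.4063, -0.3492, 0.2]
orientation: [0.004, 0.755, 0.656, 0.0]
wrist_force: [-0.0, -0.4, 0.5]
finger_gap: 0.0854
t 8.4 tcp [ 406.3 -349.2  200. ] jaw 81.9 gap 85.4 F [-0.  -0.4  0.5] 
 turn [ 0.045  0.042 -0.695] j6 -0.82  shift after [4.144 0.964 0.2  ]  shift now [4.218 0.557 0.18 ]
```

View pics/c5.png

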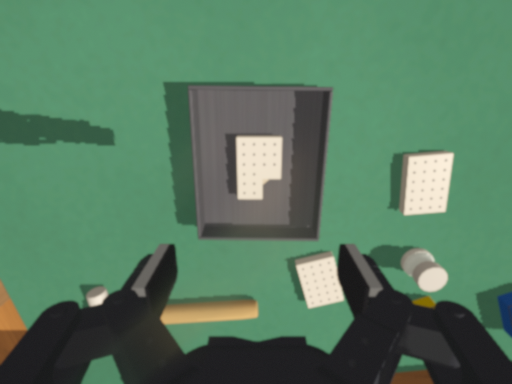

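```bash
python3 -m inch '[[0,0,-0.7,0,0,0.1,0],[0,0,0,0.6,0.14,0.02,0],[0,0,0,0.7,0.16,0.02,0],[0,0,0,0.7,0.16,0.02,0],[0,0,0,0.7,0.16,0.02,0],[0,0,0,0.7,0.16,0.02,0],[0,0,0,0.7,0.16,0.02,0],[0,0,0,0,0,0,0],[0,0,0,0,0,0,0],[0,0,0,0,0,0,0]]';python3 - <<'E'
from h import *
s,im=grab("wrist","c6")
for r in rect("wrist",s,masks(im)["white"],.014,300): print(r)
plan(463.5,-144.3,1,87.5)
E
```

```text
clock: 9.45
tcp_pos: [0.46, -0.1449, 0.1832]
orientation: [-0.0, 0.722, 0.692, -0.0]
wrist_force: [0.2, 0.3, 0.3]
finger_gap: 0.0855
(array([259., 264.]), 587.9, -150.6, 63.4, 39.2, np.float32(-4.4), 0.62)
(array([144., 250.]), 556.9, -293.0, 66.3, 28.5, np.float32(-53.2), 0.48)
(array([487., 249.]), 577.7, 142.8, 77.7, 53.6, np.float32(-11.3), 0.9)
(array([255., 168.]), 462.3, -146.4, 75.5, 52.7, np.float32(-2.5), 0.98)
(array([ 69., 147.]), 430.5, -349.4, 62.7, 43.5, np.float32(84.6), 0.68)
t 9.5 tcp [ 460.  -145.3  183.3] jaw 87.5 gap 85.2 F [ 0.3 -0.7  0.3] 
 turn [-0.006 -0.001 -0.005] j6 -0.43  shift after [0.022 0.069 3.646]  shift now [0.022 0.072 3.646]
```

View pics/c6.png

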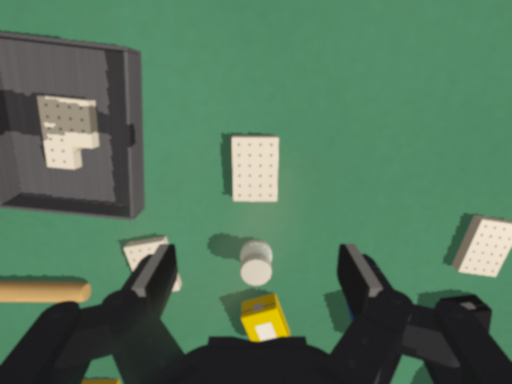

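```bash
python3 -m inch '[[0,0,0,-0.02,0.046,0.4,0],[0,0,0,0,0,0.6,0],[0,0,0,0,0,0.6,0],[0,0,0,0,0,0.6,0],[0,0,0,0,0,0.6,0],[0,0,0,0,0,0.4,0],[0,0,0,0,0,0.25,0],[0,0,0,0,0,0.12,0],[0,0,0,0,0,0.08,0],[0,0,0,0,0,0,0]]'; python3 -m inch '[[0,0,0,0,0,0,1],[0,0,0,0,0,0,1],[0,0,0,0,0,0,1],[0,0,0,0,0,0,1],[0,0,0,0,0,0,1],[0,0,0,0,0,0,1],[0,0,0,0,0,0,1],[0,0,0,0,0,0,1]]' 60;python3 -c "
from h import *
plan(463.5,-144.3,1,87.5)"; python3 -m inch '[[0,0,0,0,0,-0.1,1],[0,0,0,0,0,-0.3,1],[0,0,0,0,0,-0.6,1],[0,0,0,0,0,-0.6,1],[0,0,0,0,0,-0.6,1],[0,0,0,0,0,-0.3,1],[0,0,0,0,0,0,1]]'; python3 -c "
from h import *
plan(447,376,190,89)
s,im=grab('wrist','c7')
print(toworld('wrist',s,[[449,167]],.01))"
```

```text
clock: 10.5
tcp_pos: [0.4626, -0.1462, 0.0012]
orientation: [-0.0, 0.722, 0.691, 0.0]
wrist_force: [1.1, -0.7, 0.1]
finger_gap: 0.0855
clock: 11.3
tcp_pos: [0.4634, -0.146, 0.0024]
orientation: [0.001, 0.722, 0.692, 0.0]
wrist_force: [-1.2, -0.1, 6.7]
finger_gap: 0.0502
t 11.3 tcp [ 463.4 -146.     2.4] jaw 87.5 gap 50.2 F [-1.2 -0.1  6.7] 
 turn [0.012 0.007 0.005] j6 -0.43  shift after [0.033 0.001 0.027]  shift now [0.033 0.001 0.027]
clock: 12.0
tcp_pos: [0.4643, -0.1463, 0.129]
orientation: [0.002, 0.722, 0.692, 0.001]
wrist_force: [0.1, -0.1, -0.2]
finger_gap: 0.05
t 12.0 tcp [ 464.3 -146.3  129. ] jaw 87.5 gap 50.0 F [ 0.1 -0.1 -0.2] 
 turn [ 0.034  0.015 -0.181] j6 -0.45  shift after [10.438 -0.529 -1.22 ]  shift now [10.419 -0.787 -1.245]
[[0.45789185 0.0370017  0.01      ]]
```

View pics/c7.png

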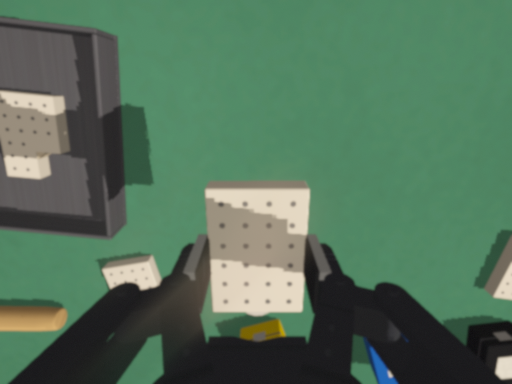

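```bash
python3 -c "
from h import *
plan(447,270,190,89)"; python3 -m inch '[[0,0,-0.18,0.4,-0.03,-0.1,1],[0,0,0,0.8,-0.05,-0.15,1],[0,0,0,0.8,-0.05,-0.15,1],[0,0,0,0.8,-0.05,-0.15,1],[0,0,0,0.8,-0.05,-0.15,1],[0,0,0,0.8,-0.05,-0.15,1],[0,0,0,0.8,-0.05,-0.15,1],[0,0,0,0.8,-0.05,-0.1,1],[0,0,0,0.8,-0.05,-0.1,1],[0,0,0,0.8,-0.05,-0.1,1],[0,0,0,0.7,-0.05,-0.1,1],[0,0,0,0,0,0,1]]';python3 -m inch '[[0,0,0,0,0,0,1],[0,0,0,0,0,0,1]]'; python3 - <<'E'
from h import *
s,im=grab("wrist","c8")
m=masks(im)
for r in rect("wrist",s,m["white"],.01,300): print(r)
for r in rect("wrist",s,m["cork"]|m["white"],.01,3000): print("b",r)
plan(447,374.5,190,89)
E
```

```text
t 12.05 tcp [ 463.4 -145.8  127.3] jaw 87.5 gap 49.8 F [ 0.3 -0.9 -0.5] 
 turn [ 0.018  0.007 -0.182] j6 -0.45  shift after [ 8.31  -0.473 -1.254]  shift now [ 8.294 -0.68  -1.263]
clock: 13.25
tcp_pos: [0.4432, 0.2733, 0.1951]
orientation: [-0.001, 0.712, 0.703, -0.0]
wrist_force: [-0.7, -0.8, -1.1]
finger_gap: 0.0502
clock: 13.45
tcp_pos: [0.4434, 0.2689, 0.195]
orientation: [-0.0, 0.714, 0.701, -0.001]
wrist_force: [0.2, 0.0, -0.6]
finger_gap: 0.05
(array([255., 287.]), 615.7, 266.5, 128.9, 88.3, np.float32(89.0), 0.88)
(array([161., 259.]), 579.7, 141.9, 77.7, 50.8, np.float32(-11.6), 0.66)
(array([265., 204.]), 506.1, 268.6, 127.9, 66.0, np.float32(89.6), 0.49)
(array([346., 164.]), 447.3, 374.7, 88.5, 64.3, np.float32(-0.9), 0.96)
b (array([255., 287.]), 615.7, 266.5, 128.9, 88.3, np.float32(89.0), 0.88)
b (array([321., 168.]), 450.3, 324.7, 238.8, 178.4, np.float32(88.9), 0.6)
t 13.5 tcp [443.6 268.6 195.3] jaw 88.9 gap 49.9 F [-0.  -0.7 -0.8] 
 turn [-0.013  0.007 -0.012] j6 0.41  shift after [2.118 0.031 0.107]  shift now [2.118 0.028 0.104]
```

View pics/c8.png

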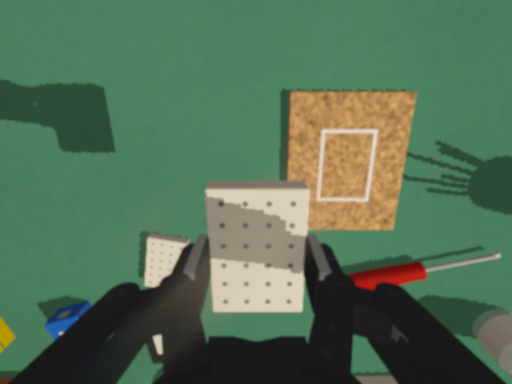

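```bash
cat >> h.py <<'E'
def intool(uv,zt):
    """pixel of wrist cam -> tool coords (mm) on plane tool z = zt mm"""
    c=env.calibration("wrist");H=c["hand_eye"];uv=np.atleast_2d(np.asarray(uv,float))
    d=np.c_[(uv[:,0]-c["cx"])/c["fx"],(uv[:,1]-c["cy"])/c["fy"],np.ones(len(uv))]@H[:3,:3].T
    o=H[:3,3];return ((o+d*((zt/1000-o[2])/d[:,2])[:,None])*1000).round(1)
E
python3 -c "
from h import *
im=cv2.imread('pics/c8.png');h=im[175:325,258].astype(int).sum(1)
print([ (175+i,int(v)) for i,v in enumerate(h) if i<22 or i>128])
print(intool([[257,188],[257,312],[205,250],[309,250]],-11.6))"
```

```text
[(175, 313), (176, 313), (177, 314), (178, 317), (179, 321), (180, 326), (181, 333), (182, 336), (183, 342), (184, 342), (185, 343), (186, 348), (187, 373), (188, 443), (189, 526), (190, 580), (191, 605), (192, 612), (193, 611), (194, 610), (195, 610), (196, 611), (304, 614), (305, 614), (306, 617), (307, 614), (308, 614), (309, 614), (310, 600), (311, 550), (312, 442), (313, 340), (314, 305), (315, 304), (316, 302), (317, 302), (318, 301), (319, 301), (320, 298), (321, 301), (322, 301), (323, 299), (324, 302)]
[[  0.6 -39.2 -11.6]
 [  0.6  36.3 -11.6]
 [-26.9  -4.6 -11.6]
 [ 28.   -4.6 -11.6]]
```

```bash
python3 -c "
from h import *
plan(448.5,374.7,70,89.1)"; python3 -m inch '[[0,0,-0.02,0.3,0.015,0.25,1],[0,0,0,0.45,0.02,0.4,1],[0,0,0,0.5,0.02,0.4,1],[0,0,0,0.5,0.02,0.4,1],[0,0,0,0.37,0.02,0.4,1],[0,0,0,0,0,0.4,1],[0,0,0,0,0,0.25,1],[0,0,0,0,0,0,1],[0,0,0,0,0,0,1],[0,0,0,0,0,0,1]]'; python3 -c "
from h import *
plan(448.5,374.7,13,89.1)"
```

```text
t 13.5 tcp [443.6 268.6 195.3] jaw 88.9 gap 49.9 F [-0.  -0.7 -0.8] 
 turn [-0.013  0.007 -0.025] j6 0.41  shift after [2.123 0.065 2.507]  shift now [2.125 0.062 2.504]
clock: 14.5
tcp_pos: [0.4513, 0.3758, 0.0725]
orientation: [0.0, 0.713, 0.701, 0.001]
wrist_force: [0.4, 0.3, -1.1]
finger_gap: 0.0503
t 14.5 tcp [451.3 375.8  72.5] jaw 89.1 gap 50.3 F [ 0.4  0.3 -1.1] 
 turn [ 0.012 -0.008 -0.002] j6 0.57  shift after [-0.023 -0.057  1.189]  shift now [-0.024 -0.058  1.189]
```

```bash
python3 -m inch '[[0,0,0,-0.02,-0.055,0.2,1],[0,0,0,0,0,0.3,1],[0,0,0,0,0,0.3,1],[0,0,0,0,0,0.2,1],[0,0,0,0,0,0.1,1],[0,0,0,0,0,0.06,1],[0,0,0,0,0,0.03,1],[0,0,0,0,0,0,1],[0,0,0,0,0,0,1]]'; python3 -c "
from h import *
plan(448.5,374.7,13,89.1)
s,im=grab('wrist','c9')"
```

```text
clock: 15.4
tcp_pos: [0.4481, 0.3751, 0.0125]
orientation: [0.0, 0.712, 0.702, 0.001]
wrist_force: [-1.0, -0.0, 1.9]
finger_gap: 0.0496
t 15.4 tcp [448.1 375.1  12.5] jaw 89.1 gap 49.6 F [-1.  -0.   1.9] 
 turn [ 0.008 -0.005  0.004] j6 0.58  shift after [-0.008  0.007 -0.011]  shift now [-0.008  0.007 -0.011]
```

View pics/c9.png

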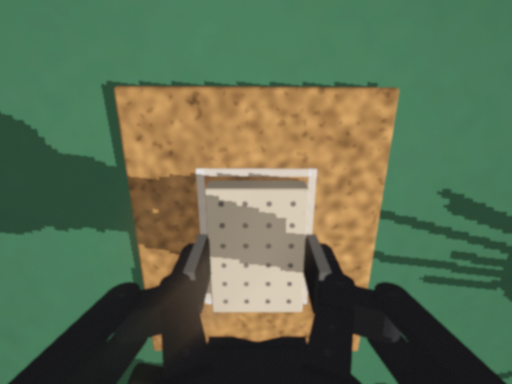

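Well centred; release, lift, and check while going to the next tile.

```bash
python3 -m inch '[[0,0,0,0,0,0,0.2],[0,0,0,0,0,0,0.2],[0,0,0,0,0,0,0.2],[0,0,0,0,0,0,0.2],[0,0,0,0,0,-0.2,0.2],[0,0,0,0,0,-0.6,0],[0,0,0,0,0,-0.8,0],[0,0,0,0,0,-0.8,0],[0,0,0,0,0,-0.8,0],[0,0,0,0,0,-0.5,0],[0,0,0,0,0,0,0],[0,0,0,0,0,0,0]]'; python3 - <<'E'
from h import *
s,im=grab("wrist","c10")
m=masks(im)
for r in rect("wrist",s,m["white"],.01,300): print(r)
cs,hi=cv2.findContours(m["white"].astype(np.uint8),cv2.RETR_CCOMP,cv2.CHAIN_APPROX_NONE)
plan(577.7,143.5,190,78.6)
E
```

```text
clock: 16.65
tcp_pos: [0.448, 0.375, 0.1978]
orientation: [0.0, 0.712, 0.702, 0.001]
wrist_force: [0.1, -0.6, -1.4]
finger_gap: 0.0854
(array([ 87., 259.]), 577.8, 145.1, 83.0, 58.4, np.float32(-11.4), 0.9)
(array([257., 153.]), 446.6, 374.7, 88.4, 64.8, np.float32(-0.9), 0.83)
t 16.7 tcp [447.4 374.6 196.5] jaw 89.1 gap 85.2 F [-0.5  0.7 -0.9] 
 turn [-0.002  0.002  1.316] j6 0.76  shift after [-4.015  3.469  0.13 ]  shift now [-4.581  2.676  0.13 ]
```

View pics/c10.png

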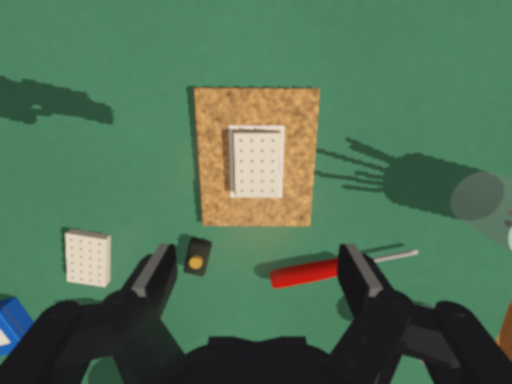

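```bash
cat >> h.py <<'E'
def topface(s,im,z,mask=None,k=11):
    m=masks(im)["white"] if mask is None else mask
    m=cv2.morphologyEx(m.astype(np.uint8),cv2.MORPH_CLOSE,np.ones((5,5)))
    m=cv2.morphologyEx(m,cv2.MORPH_OPEN,np.ones((k,k)))
    return rect("wrist",s,m,z,500)
E
python3 - <<'E'
from h import *
im=cv2.imread("pics/c10.png")[:,:,::-1].copy();s=env.get_state()
print(topface(s,im,.024))
E
```

```text
[(array([ 87., 259.]), 568.3, 154.3, 75.7, 55.0, np.float32(-10.6), 0.94), (array([258., 161.]), 441.6, 376.7, 81.9, 56.3, np.float32(-0.9), 0.97)]
```

```bash
python3 -m inch '[[0,0,0.66,-0.2,0.2,0,0],[0,0,0.66,-0.4,0.3,0.01,0],[0,0,0,-0.7,0.6,0.02,0],[0,0,0,-0.7,0.6,0.02,0],[0,0,0,-0.7,0.6,0.02,0],[0,0,0,-0.7,0.6,0.02,0],[0,0,0,-0.6,0.55,0.02,0],[0,0,0,0,0,0,0],[0,0,0,0,0,0,0],[0,0,0,0,0,0,0]]'; python3 - <<'E'
from h import *
s,im=grab("wrist","c11")
print(*rect("wrist",s,masks(im)["white"],.014,300),sep="\n")
plan(577.5,143.5,1,78.6)
E
```

```text
clock: 17.7
tcp_pos: [0.5801, 0.1479, 0.1902]
orientation: [-0.001, 0.774, 0.633, -0.001]
wrist_force: [-0.4, -0.0, 0.2]
finger_gap: 0.0854
(array([329., 334.]), 840.3, 200.2, 72.5, 44.5, np.float32(-35.4), 0.68)
(array([501., 332.]), 903.6, 440.0, 95.7, 39.7, np.float32(4.9), 0.55)
(array([ 52., 291.]), 695.8, -159.1, 35.2, 21.8, np.float32(15.6), 0.91)
(array([262., 262.]), 707.4, 129.8, 37.3, 24.3, np.float32(6.7), 0.91)
(array([ 17., 215.]), 580.4, -156.7, 74.4, 40.5, np.float32(-76.4), 0.63)
(array([253., 164.]), 578.5, 144.2, 76.4, 53.6, np.float32(-11.4), 0.97)
(array([460.,  26.]), 471.9, 373.7, 67.7, 39.7, np.float32(88.7), 0.64)
t 17.75 tcp [580.1 148.3 190.5] jaw 78.7 gap 85.5 F [0.2 0.4 0.1] 
 turn [-0.013  0.002  0.007] j6 0.32  shift after [-0.104 -0.032  3.791]  shift now [-0.103 -0.025  3.791]
```

View pics/c11.png

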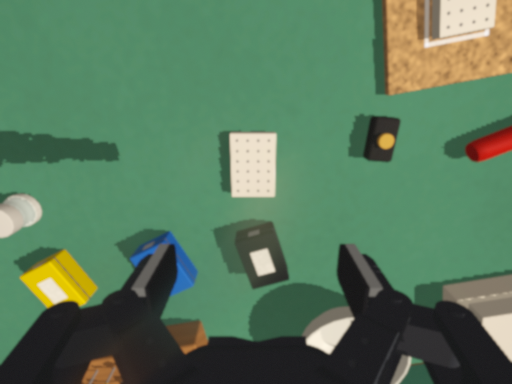

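```bash
python3 -m inch '[[0,0,0,-0.085,-0.016,0.4,0],[0,0,0,0,0,0.6,0],[0,0,0,0,0,0.6,0],[0,0,0,0,0,0.6,0],[0,0,0,0,0,0.6,0],[0,0,0,0,0,0.5,0],[0,0,0,0,0,0.25,0],[0,0,0,0,0,0.14,0],[0,0,0,0,0,0.08,0],[0,0,0,0,0,0,0]]'; python3 -m inch '[[0,0,0,0,0,0,1],[0,0,0,0,0,0,1],[0,0,0,0,0,0,1],[0,0,0,0,0,0,1],[0,0,0,0,0,0,1],[0,0,0,0,0,0,1],[0,0,0,0,0,0,1],[0,0,0,0,0,0,1]]' 60;python3 -c "
from h import *
plan(578.5,144.2,1,78.6)"; python3 -m inch '[[0,0,0,0,0,-0.1,1],[0,0,0,0,0,-0.3,1],[0,0,0,0,0,-0.6,1],[0,0,0,0,0,-0.6,1],[0,0,0,0,0,-0.6,1],[0,0,0,0,0,-0.6,1],[0,0,0,0,0,-0.4,1],[0,0,0,0,0,0,1]]'; python3 -c "
from h import *
plan(448,300,190,89.1)"
```

```text
clock: 18.75
tcp_pos: [0.58, 0.1437, 0.0033]
orientation: [0.0, 0.774, 0.633, 0.0]
wrist_force: [-0.6, -0.6, 0.9]
finger_gap: 0.0855
clock: 19.55
tcp_pos: [0.5807, 0.1434, 0.0042]
orientation: [0.001, 0.774, 0.633, 0.001]
wrist_force: [0.4, 0.8, 6.3]
finger_gap: 0.0501
t 19.55 tcp [580.7 143.4   4.2] jaw 78.6 gap 50.1 F [0.4 0.8 6.3] 
 turn [ 0.017 -0.006 -0.004] j6 0.31  shift after [ 0.008 -0.046  0.064]  shift now [ 0.007 -0.046  0.064]
clock: 20.35
tcp_pos: [0.5816, 0.1435, 0.1664]
orientation: [0.002, 0.774, 0.633, 0.003]
wrist_force: [0.4, 1.1, -1.1]
finger_gap: 0.0505
t 20.35 tcp [581.6 143.5 166.4] jaw 78.6 gap 50.5 F [ 0.4  1.1 -1.1] 
 turn [ 0.043 -0.01  -1.316] j6 0.12  shift after [ 3.088 -2.72  -0.471]  shift now [ 2.54  -3.236 -0.485]
```

```bash
python3 -m inch '[[0,0,-0.44,0,-0.3,-0.2,1],[0,0,-0.44,0.1,-0.3,-0.1,1],[0,0,-0.44,0.2,-0.3,-0.1,1],[0,0,0,0.5,-0.4,-0.05,1],[0,0,0,0.5,-0.4,0,1],[0,0,0,0.5,-0.4,0,1],[0,0,0,0.5,-0.3,0,1],[0,0,0,0.4,-0.2,0,1],[0,0,0,0,0,0,1],[0,0,0,0,0,0,1],[0,0,0,0,0,0,1]]'; python3 - <<'E'
from h import *
plan(448,300,190,89.1)
s,im=grab("wrist","c12")
g=im[:,258].astype(int).sum(1)
print([(i,int(v)) for i,v in enumerate(g) if 180<i<200 or 304<i<318])
print(topface(s,im,.024))
E
```

```text
clock: 21.45
tcp_pos: [0.4533, 0.2849, 0.1846]
orientation: [-0.0, 0.713, 0.702, -0.001]
wrist_force: [0.1, -0.5, -0.6]
finger_gap: 0.0499
t 21.45 tcp [453.3 284.9 184.6] jaw 89.1 gap 49.9 F [ 0.1 -0.5 -0.6] 
 turn [-0.006  0.005 -0.001] j6 0.43  shift after [ 0.3   -0.112 -0.109]  shift now [ 0.299 -0.112 -0.109]
[(181, 340), (182, 344), (183, 363), (184, 416), (185, 498), (186, 565), (187, 603), (188, 612), (189, 612), (190, 612), (191, 612), (192, 612), (193, 612), (194, 611), (195, 611), (196, 611), (197, 610), (198, 610), (199, 611), (305, 614), (306, 600), (307, 544), (308, 429), (309, 327), (310, 304), (311, 301), (312, 302), (313, 303), (314, 303), (315, 302), (316, 305), (317, 305)]
[(array([254., 284.]), 601.4, 283.5, 117.7, 79.5, np.float32(89.1), 0.86), (array([301., 180.]), 472.8, 334.4, 185.4, 106.6, np.float32(-59.9), 0.41)]
```

View pics/c12.png

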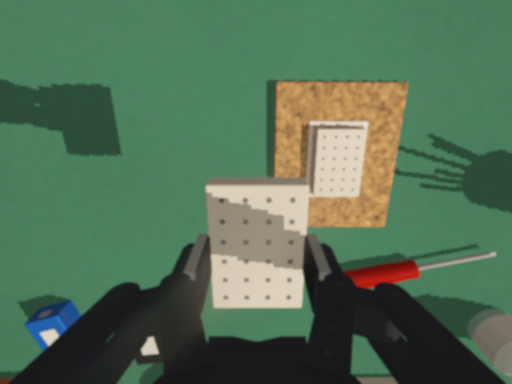

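```bash
python3 - <<'E'
from h import *
print(intool([[257,184.7],[257,308]],-9.8),intool([[257,184.7],[257,308]],-11.6))
im=cv2.imread("pics/c12.png")
cv2.imwrite("pics/c12z.png",cv2.resize(im[105:215,290:390],None,fx=5,fy=5,interpolation=cv2.INTER_CUBIC))
E
```

```text
[[  0.6 -40.3  -9.8]
 [  0.6  35.1  -9.8]] [[  0.6 -40.9 -11.6]
 [  0.6  33.5 -11.6]]
```

View pics/c12z.png

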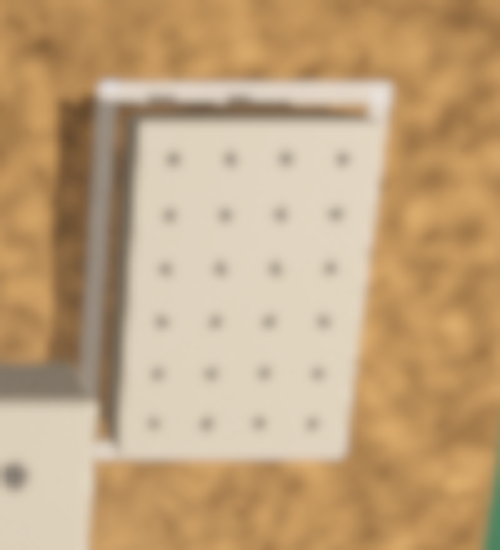

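```bash
python3 - <<'E'
from h import *
s=env.get_state()
f=lambda L:np.array(L)/5.-.4+[290,105]
h=toworld("wrist",s,f([[173,159],[342,159],[312,424],[154,424]]),.024)*1000
print(h.round(1),h.mean(0))
h=toworld("wrist",s,f([[138,118],[382,118],[347,458],[118,455]]),.024)*1000
print(h.round(1),h.mean(0))
o=toworld("wrist",s,f([[103,87],[386,87],[95,447]]),.010)*1000
print(o.round(1),(o[1]+o[2])/2)
plan(449.5,374.7,190,89.1)
E
```

```text
[[417.5 357.6  24. ]
 [418.  393.6  24. ]
 [477.9 392.8  24. ]
 [477.4 357.   24. ]] [447.69986419 375.27651968  24.        ]
[[408.7 349.7  24. ]
 [409.5 401.2  24. ]
 [486.3 401.6  24. ]
 [484.8 349.2  24. ]] [447.33520838 375.43501213  24.        ]
[[403.7 344.6  10. ]
 [404.7 406.6  10. ]
 [488.  346.5  10. ]] [446.34937358 376.56802004  10.        ]
t 21.5 tcp [453.6 284.8 184.7] jaw 89.1 gap 50.1 F [-0.4  0.1 -1.4] 
 turn [-0.005  0.003 -0.004] j6 0.43  shift after [ 1.796 -0.109 -0.105]  shift now [ 1.796 -0.11  -0.106]
```

```bash
python3 -m inch '[[0,0,0,0.3,-0.02,0.2,1],[0,0,0,0.4,-0.02,0.4,1],[0,0,0,0.4,-0.02,0.4,1],[0,0,0,0.4,-0.02,0.4,1],[0,0,0,0.29,0,0.4,1],[0,0,0,0,0,0.3,1],[0,0,0,0,0,0,1],[0,0,0,0,0,0,1],[0,0,0,0,0,0,1]]'; python3 -c "
from h import *
plan(449.8,375,28.5,89.1)"
```

```text
clock: 22.4
tcp_pos: [0.4514, 0.3753, 0.0811]
orientation: [0.0, 0.713, 0.701, 0.001]
wrist_force: [-0.2, -0.5, -1.1]
finger_gap: 0.0497
t 22.4 tcp [451.4 375.3  81.1] jaw 89.1 gap 49.7 F [-0.2 -0.5 -1.1] 
 turn [ 0.008 -0.006 -0.001] j6 0.57  shift after [-0.007 -0.032  1.053]  shift now [-0.008 -0.033  1.052]
```

```bash
python3 -m inch '[[0,0,0,-0.006,-0.032,0.2,1],[0,0,0,0,0,0.3,1],[0,0,0,0,0,0.26,1],[0,0,0,0,0,0.14,1],[0,0,0,0,0,0.08,1],[0,0,0,0,0,0.04,1],[0,0,0,0,0,0.03,1],[0,0,0,0,0,0,1],[0,0,0,0,0,0,1]]'; python3 -c "
from h import *
plan(449.8,375,28.5,89.1)"
```

```text
clock: 23.3
tcp_pos: [0.4495, 0.3752, 0.0283]
orientation: [0.0, 0.712, 0.702, 0.001]
wrist_force: [0.6, 0.2, 0.1]
finger_gap: 0.0501
t 23.3 tcp [449.5 375.2  28.3] jaw 89.1 gap 50.1 F [0.6 0.2 0.1] 
 turn [ 0.007 -0.005  0.005] j6 0.57  shift after [-0.005  0.006 -0.004]  shift now [-0.005  0.006 -0.004]
```

```bash
python3 -m inch '[[0,0,0,0,0,0.02,1],[0,0,0,0,0,0,1]]'; python3 -m inch '[[0,0,0,0,0,0,0.2],[0,0,0,0,0,0,0.2],[0,0,0,0,0,0,0.2],[0,0,0,0,0,0,0.2],[0,0,0,0,0,-0.2,0.2],[0,0,0,0,0,-0.6,0],[0,0,0,0,0,-0.8,0],[0,0,0,0,0,-0.8,0],[0,0,0,0,0,-0.8,0],[0,0,0,0,0,-0.4,0],[0,0,0,0,0,0,0],[0,0,0,0,0,0,0]]'; python3 - <<'E'
from h import *
s,im=grab("wrist","c13")
print(topix("wrist",s,[[.4472,.375,.038]]))
cv2.imwrite("pics/c13z.png",cv2.resize(im[95:225,190:330,::-1],None,fx=5,fy=5,interpolation=cv2.INTER_CUBIC))
plan(589.8,-283,190,96.5)
E
```

```text
clock: 23.5
tcp_pos: [0.4495, 0.3752, 0.0282]
orientation: [0.0, 0.712, 0.702, 0.001]
wrist_force: [-1.9, -2.0, 6.9]
finger_gap: 0.0499
clock: 24.7
tcp_pos: [0.4492, 0.375, 0.2071]
orientation: [0.0, 0.712, 0.702, 0.001]
wrist_force: [0.6, 0.3, -0.4]
finger_gap: 0.0855
[[256.28734062 166.26806811]]
t 24.75 tcp [448.6 374.6 206. ] jaw 89.1 gap 85.3 F [-1.3 -0.5  0.2] 
 turn [-0.008  0.004 -0.92 ] j6 0.45  shift after [-13.388   1.317   0.32 ]  shift now [-13.109   3.022   0.325]
```

View pics/c13z.png

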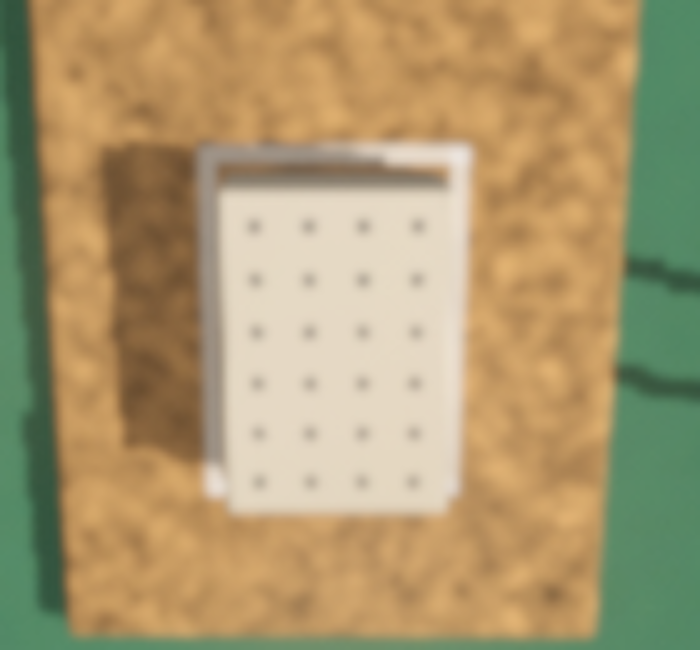

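```bash
python3 - <<'E'
from h import *
s=env.get_state()
h=toworld("wrist",s,np.array([[254,227],[418,227],[413,482],[259,482]])/5-.4+[190,95],.038)*1000
print(h.round(1).tolist(),h.mean(0))
E
python3 -m inch '[[0,0,-0.92,-0.5,0.05,0.03,0],[0,0,0,-0.8,0.08,0.03,0],[0,0,0,-0.9,0.09,0.03,0],[0,0,0,-0.9,0.09,0.03,0],[0,0,0,-0.9,0.09,0.03,0],[0,0,0,-0.9,0.09,0.03,0],[0,0,0,-0.9,0.09,0.03,0],[0,0,0,-0.9,0.09,0.02,0],[0,0,0,-0.9,0.09,0.02,0],[0,0,0,-0.9,0.09,0.02,0]]'; python3 -c "
from h import *
plan(589.8,-283,190,96.5)"
```

```text
[[416.1, 357.5, 38.0], [416.6, 393.4, 38.0], [476.0, 392.5, 38.0], [475.4, 356.6, 38.0]] [446.01944927 375.02521475  38.        ]
clock: 25.75
tcp_pos: [0.5351, -0.0446, 0.1913]
orientation: [-0.002, 0.666, 0.746, -0.001]
wrist_force: [2.2, -0.7, -0.3]
finger_gap: 0.0855
t 25.75 tcp [535.1 -44.6 191.3] jaw 96.5 gap 85.5 F [ 2.2 -0.7 -0.3] 
 turn [-0.023 -0.01  -0.001] j6 -0.35  shift after [-4.861  0.548  0.025]  shift now [-4.861  0.549  0.017]
```

```bash
python3 -m inch '[[0,0,0,-0.8,0.09,0,0],[0,0,0,-0.8,0.09,0,0],[0,0,0,-0.8,0.09,0,0],[0,0,0,-0.8,0.09,0,0],[0,0,0,-0.8,0.09,0,0],[0,0,0,-0.7,0.09,0,0],[0,0,0,0,0,0,0],[0,0,0,0,0,0,0],[0,0,0,0,0,0,0]]'; python3 - <<'E'
from h import *
s,im=grab("wrist","c14")
print(*rect("wrist",s,masks(im)["white"],.014,300),sep="\n")
plan(589.8,-283,1,96.5)
E
```

```text
clock: 26.65
tcp_pos: [0.5888, -0.2721, 0.1919]
orientation: [-0.002, 0.666, 0.746, -0.0]
wrist_force: [-0.4, 0.1, 0.2]
finger_gap: 0.0855
(array([466., 268.]), 696.4, 20.9, 38.1, 25.2, np.float32(16.0), 0.91)
(array([370., 176.]), 585.7, -137.5, 40.2, 38.9, np.float32(12.8), 0.78)
(array([244., 164.]), 589.5, -286.0, 77.1, 52.7, np.float32(8.3), 0.96)
(array([183.,  10.]), 437.7, -362.2, 34.8, 23.2, np.float32(81.8), 0.74)
t 26.7 tcp [ 589.  -271.9  192.5] jaw 96.6 gap 85.8 F [0.2 0.5 0.7] 
 turn [-0.011 -0.011  0.008] j6 -0.67  shift after [-0.222 -0.009  3.83 ]  shift now [-0.228 -0.004  3.829]
```

View pics/c14.png

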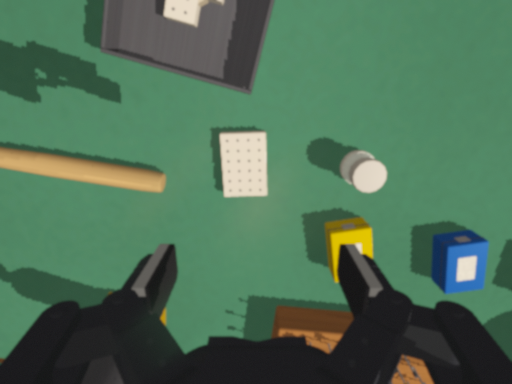

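```bash
python3 -c "
from h import *
plan(589.5,-286,1,98.3)";
```

```text
t 26.7 tcp [ 589.  -271.9  192.5] jaw 96.6 gap 85.8 F [0.2 0.5 0.7] 
 turn [-0.01  -0.011 -0.217] j6 -0.7  shift after [-0.281 -0.031  3.83 ]  shift now [-0.287 -0.017  3.829]
```

```bash
python3 -m inch '[[0,0,-0.217,0,0,0,0],[0,0,0,-0.28,-0.03,0.4,0],[0,0,0,0,0,0.6,0],[0,0,0,0,0,0.6,0],[0,0,0,0,0,0.6,0],[0,0,0,0,0,0.6,0],[0,0,0,0,0,0.5,0],[0,0,0,0,0,0.25,0],[0,0,0,0,0,0.18,0],[0,0,0,0,0,0.08,0],[0,0,0,0,0,0,0],[0,0,0,0,0,0,0]]'; python3 -c "
from h import *
plan(589.5,-286,1,98.3)"
```

```text
clock: 27.9
tcp_pos: [0.591, -0.288, 0.004]
orientation: [0.001, 0.655, 0.756, 0.0]
wrist_force: [0.0, 0.7, 0.1]
finger_gap: 0.0852
t 27.9 tcp [ 591. -288.    4.] jaw 98.2 gap 85.2 F [0.  0.7 0.1] 
 turn [ 0.011  0.009 -0.008] j6 -0.72  shift after [ 0.043 -0.023  0.06 ]  shift now [ 0.043 -0.023  0.06 ]
```

```bash
python3 -m inch '[[0,0,0,0.043,-0.023,0.04,0],[0,0,0,0,0,0,1],[0,0,0,0,0,0,1],[0,0,0,0,0,0,1],[0,0,0,0,0,0,1],[0,0,0,0,0,0,1],[0,0,0,0,0,0,1],[0,0,0,0,0,0,1],[0,0,0,0,0,0,1],[0,0,0,0,0,0,1]]' 60;python3 -c "
from h import *
plan(589.5,-286,1,98.3)"; python3 -m inch '[[0,0,0,0,0,-0.1,1],[0,0,0,0,0,-0.3,1],[0,0,0,0,0,-0.6,1],[0,0,0,0,0,-0.6,1],[0,0,0,0,0,-0.6,1],[0,0,0,0,0,-0.6,1],[0,0,0,0,0,-0.6,1],[0,0,0,0,0,-0.3,1],[0,0,0,0,0,0,1]]'; python3 -c "
from h import *
plan(448,280,200,89.1)"
```

```text
clock: 28.9
tcp_pos: [0.5892, -0.2859, 0.0015]
orientation: [0.001, 0.655, 0.756, 0.0]
wrist_force: [-0.6, 0.2, 5.5]
finger_gap: 0.0502
t 28.9 tcp [ 589.2 -285.9    1.5] jaw 98.2 gap 50.2 F [-0.6  0.2  5.5] 
 turn [ 0.007  0.005 -0.009] j6 -0.72  shift after [-0.004  0.006  0.01 ]  shift now [-0.004  0.006  0.01 ]
clock: 29.8
tcp_pos: [0.5898, -0.2862, 0.1884]
orientation: [0.002, 0.655, 0.756, 0.0]
wrist_force: [-0.4, -0.1, -1.5]
finger_gap: 0.0504
t 29.8 tcp [ 589.8 -286.2  188.4] jaw 98.2 gap 50.4 F [-0.4 -0.1 -1.5] 
 turn [0.025 0.018 1.142] j6 -0.56  shift after [11.278 -3.013 -0.232]  shift now [11.613 -1.183 -0.268]
```

```bash
python3 -m inch '[[0,0,0.571,0,0,-0.02,1],[0,0,0.571,0.5,-0.13,-0.02,1],[0,0,0,0.9,-0.25,-0.02,1],[0,0,0,0.9,-0.25,-0.02,1],[0,0,0,0.9,-0.25,-0.02,1],[0,0,0,0.9,-0.25,-0.02,1],[0,0,0,0.9,-0.25,-0.02,1],[0,0,0,0.9,-0.25,-0.02,1],[0,0,0,0.9,-0.25,-0.02,1],[0,0,0,0.9,-0.25,-0.02,1],[0,0,0,0.9,-0.25,-0.02,1],[0,0,0,0.9,-0.25,-0.02,1]]'; python3 -c "
from h import *
plan(448,280,200,89.1)"
```

```text
clock: 31.0
tcp_pos: [0.4609, 0.1924, 0.1962]
orientation: [-0.001, 0.713, 0.701, -0.001]
wrist_force: [1.7, 0.1, -1.3]
finger_gap: 0.0504
t 31.0 tcp [460.9 192.4 196.2] jaw 89.1 gap 50.4 F [ 1.7  0.1 -1.3] 
 turn [-0.017  0.004 -0.002] j6 0.25  shift after [ 1.749 -0.286 -0.075]  shift now [ 1.748 -0.287 -0.076]
```

```bash
python3 -m inch '[[0,0,0,0.7,-0.1,-0.02,1],[0,0,0,0.6,-0.1,-0.02,1],[0,0,0,0.4,-0.08,-0.02,1],[0,0,0,0,0,0,1],[0,0,0,0,0,0,1],[0,0,0,0,0,0,1]]'; python3 - <<'E'
from h import *
s,im=grab("wrist","c15")
g=im[:,258].astype(int).sum(1)
def cross(a,b,th=460):
    for i in range(a,b):
        if (g[i]-th)*(g[i+1]-th)<=0: return i+(th-g[i])/(g[i+1]-g[i])
a,b=cross(175,200),cross(295,325);print(a,b)
print(intool([[257,a],[257,b]],-12.5))
plan(449,375,43.5,89.1)
E
```

```text
clock: 31.6
tcp_pos: [0.4497, 0.2752, 0.1999]
orientation: [-0.0, 0.713, 0.701, -0.001]
wrist_force: [0.4, -0.8, -1.0]
finger_gap: 0.05
191.35365853658536 314.8715596330275
[[  0.6 -37.8 -12.5]
 [  0.6  37.5 -12.5]]
t 31.65 tcp [449.9 275.1 200.2] jaw 89.0 gap 50.3 F [ 0.  -0.4 -0.7] 
 turn [-0.007  0.004 -0.01 ] j6 0.41  shift after [ 1.998 -0.05   3.134]  shift now [ 2.    -0.05   3.133]
```

View pics/c15.png

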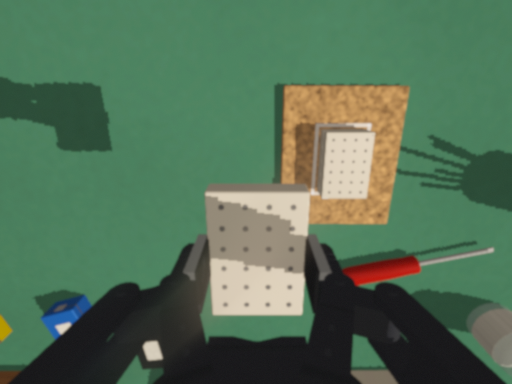

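```bash
python3 -m inch '[[0,0,0,0.3,-0.02,0.2,1],[0,0,0,0.4,-0.02,0.4,1],[0,0,0,0.5,-0.02,0.4,1],[0,0,0,0.5,-0.02,0.4,1],[0,0,0,0.3,0,0.4,1],[0,0,0,0,0,0.3,1],[0,0,0,0,0,0,1],[0,0,0,0,0,0,1],[0,0,0,0,0,0,1]]'; python3 -c "
from h import *
plan(447.2,375,40,89.1)"
```

```text
clock: 32.55
tcp_pos: [0.4483, 0.3762, 0.0967]
orientation: [0.0, 0.713, 0.701, 0.001]
wrist_force: [0.8, 0.4, -0.7]
finger_gap: 0.0502
t 32.55 tcp [448.3 376.2  96.7] jaw 89.0 gap 50.2 F [ 0.8  0.4 -0.7] 
 turn [ 0.008 -0.006 -0.006] j6 0.58  shift after [-0.024 -0.022  1.134]  shift now [-0.025 -0.024  1.134]
```

```bash
python3 -m inch '[[0,0,0,-0.024,-0.022,0.2,1],[0,0,0,0,0,0.3,1],[0,0,0,0,0,0.3,1],[0,0,0,0,0,0.16,1],[0,0,0,0,0,0.08,1],[0,0,0,0,0,0.05,1],[0,0,0,0,0,0.03,1],[0,0,0,0,0,0.02,1],[0,0,0,0,0,0,1],[0,0,0,0,0,0,1]]'; python3 -c "
from h import *
plan(447.2,375,39.5,89.1)"
```

```text
clock: 33.55
tcp_pos: [0.4469, 0.3752, 0.0395]
orientation: [0.0, 0.713, 0.701, 0.001]
wrist_force: [-0.4, -1.2, 3.2]
finger_gap: 0.0501
t 33.55 tcp [446.9 375.2  39.5] jaw 89.1 gap 50.1 F [-0.4 -1.2  3.2] 
 turn [ 0.008 -0.004 -0.001] j6 0.58  shift after [-0.004  0.005  0.   ]  shift now [-0.004  0.005  0.   ]
```

Light contact; release and lift.

```bash
python3 -m inch '[[0,0,0,0,0,0,0.2],[0,0,0,0,0,0,0.2],[0,0,0,0,0,0,0.2],[0,0,0,0,0,0,0.2],[0,0,0,0,0,-0.2,0.2],[0,0,0,0,0,-0.6,0],[0,0,0,0,0,-0.8,0],[0,0,0,0,0,-0.8,0],[0,0,0,0,0,-0.8,0],[0,0,0,0,0,-0.4,0],[0,0,0,0,0,0,0],[0,0,0,0,0,0,0]]'; python3 - <<'E'
from h import *
s,im=grab("wrist","c16")
cv2.imwrite("pics/c16z.png",cv2.resize(im[95:225,190:330,::-1],None,fx=5,fy=5,interpolation=cv2.INTER_CUBIC))
s2,im=grab("top","c16t")
m=masks(im)
for n in ("blue","yellow","black"):
    for r in rect("top",s2,m[n],.032,100):
        if 600<r[1]<760 and abs(r[2])<300: print(n,r)
plan(687,130,190,96)
E
```

```text
clock: 34.75
tcp_pos: [0.4466, 0.375, 0.2192]
orientation: [0.0, 0.713, 0.701, 0.001]
wrist_force: [0.6, -0.1, -0.9]
finger_gap: 0.0853
blue (array([257., 150.]), 682.7, 5.4, 75.0, 49.4, np.float32(16.2), 0.89)
yellow (array([306., 154.]), 682.8, -139.3, 76.2, 56.5, np.float32(16.2), 0.89)
black (array([221., 136.]), 716.1, 117.7, 78.3, 47.9, np.float32(6.1), 0.89)
t 34.85 tcp [445.8 374.5 217.4] jaw 89.1 gap 85.5 F [-0.2 -0.5  0.1] 
 turn [-0.015  0.008 -0.863] j6 0.46  shift after [-5.368  4.287  0.547]  shift now [-4.813  4.902  0.543]
```

View pics/c16z.png

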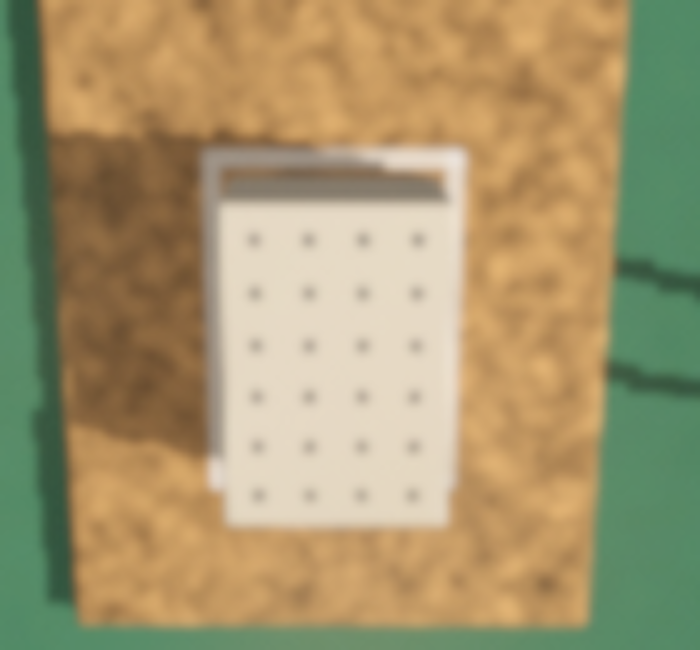

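View pics/c16t.png

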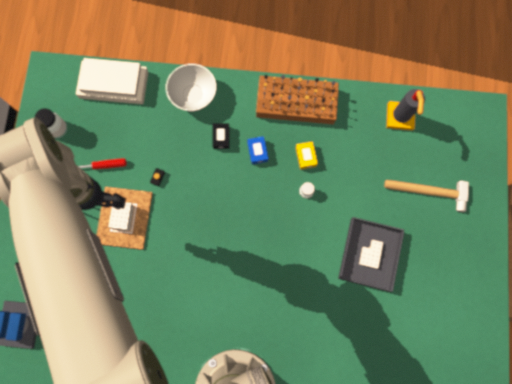

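```bash
python3 - <<'E'
from h import *
s=env.get_state()
h=toworld("wrist",s,np.array([[254,240],[418,240],[413,496],[259,496]])/5-.4+[190,95],.052)*1000
print(h.round(1).tolist(),h.mean(0))
plan(712,117,190,96)
E
```

```text
[[415.4, 357.4, 52.0], [416.0, 393.1, 52.0], [475.5, 392.1, 52.0], [474.9, 356.4, 52.0]] [445.45586808 374.7493821   52.        ]
t 34.85 tcp [445.8 374.5 217.4] jaw 89.1 gap 85.5 F [-0.2 -0.5  0.1] 
 turn [-0.015  0.008 -0.863] j6 0.46  shift after [-5.678  4.757  0.547]  shift now [-5.065  5.407  0.543]
```

```bash
python3 -m inch '[[0,0,-0.863,-0.4,0.3,0.05,0],[0,0,0,-0.7,0.55,0.05,0],[0,0,0,-0.75,0.65,0.05,0],[0,0,0,-0.75,0.65,0.05,0],[0,0,0,-0.75,0.65,0.05,0],[0,0,0,-0.75,0.65,0.05,0],[0,0,0,-0.75,0.65,0.05,0],[0,0,0,-0.6,0.45,0.05,0],[0,0,0,0,0,0.05,0],[0,0,0,0,0,0,0],[0,0,0,0,0,0,0]]'; python3 - <<'E'
from h import *
plan(712,117,190,96)
s,im=grab("wrist","c17")
print(*rect("wrist",s,masks(im)["black"],.032,800),sep="\n")
print(*rect("wrist",s,masks(im)["white"],.032,300),sep="\n")
E
```

```text
clock: 35.95
tcp_pos: [0.6976, 0.1266, 0.195]
orientation: [-0.001, 0.669, 0.743, -0.001]
wrist_force: [-1.0, 0.9, -0.7]
finger_gap: 0.0853
t 35.95 tcp [697.6 126.6 195. ] jaw 96.0 gap 85.3 F [-1.   0.9 -0.7] 
 turn [-0.02  -0.004  0.005] j6 -0.04  shift after [-0.22   0.266  0.1  ]  shift now [-0.22   0.266  0.099]
(array([255., 333.]), 909.3, 147.7, 764.2, 234.7, np.float32(-84.0), 0.46)
(array([242., 175.]), 714.8, 117.7, 72.8, 47.2, np.float32(6.0), 0.41)
(array([422.,  71.]), 579.5, 280.2, 47.0, 30.4, np.float32(-15.6), 0.69)
(array([491., 315.]), 866.2, 475.5, 155.9, 60.3, np.float32(51.4), 0.5)
(array([298., 292.]), 860.9, 190.3, 149.6, 81.0, np.float32(-6.2), 0.68)
(array([248., 188.]), 720.3, 118.7, 33.8, 22.0, np.float32(6.0), 0.98)
(array([146., 148.]), 685.9, 5.0, 35.5, 23.5, np.float32(16.4), 0.93)
(array([ 10., 133.]), 684.3, -141.1, 33.3, 21.5, np.float32(16.3), 0.82)
(array([ 9., 26.]), 582.1, -120.0, 36.1, 22.2, np.float32(-10.4), 0.79)
```

View pics/c17.png

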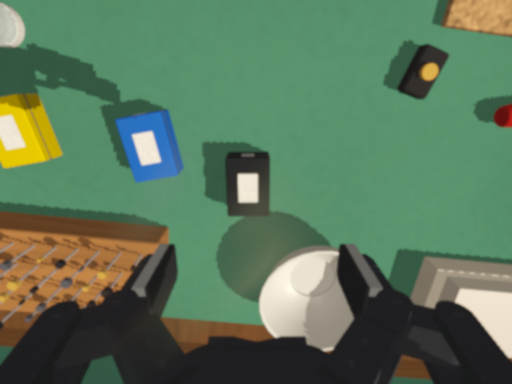

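```bash
python3 - <<'E'
from h import *
im=cv2.imread("pics/c17.png")
z=np.clip(cv2.resize(im[140:230,205:290],None,fx=6,fy=6,interpolation=cv2.INTER_CUBIC).astype(int)*2,0,255)
cv2.imwrite("pics/c17z.png",z)
E
```

```text
[ WARN:0@0.086] global loadsave.cpp:1063 imwrite_ Unsupported depth image for selected encoder is fallbacked to CV_8U.
```

View pics/c17z.png

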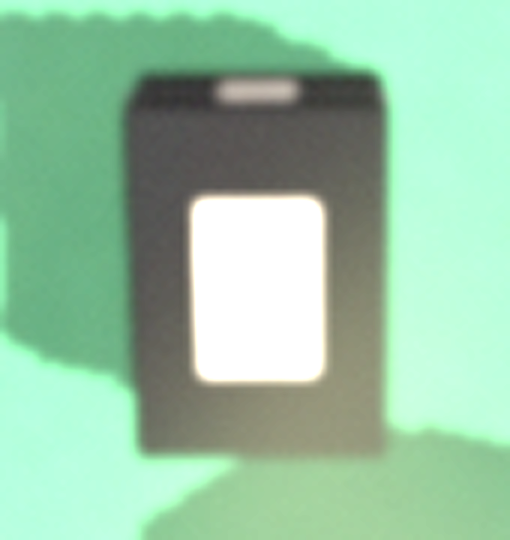

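```bash
python3 - <<'E'
from h import *
s=env.get_state()
h=toworld("wrist",s,np.array([[129,107],[386,107],[385,456],[139,456]])/6-.4+[205,140],.032)*1000
print(h.round(1).tolist(),h.mean(0))
plan(719,118,13,96)
E
```

```text
[[687.5, 92.4, 32.0], [682.6, 139.4, 32.0], [752.4, 147.6, 32.0], [757.5, 99.3, 32.0]] [719.98783975 119.69339559  32.        ]
t 36.0 tcp [697.8 127.  195.7] jaw 96.1 gap 85.3 F [ 0.   1.1 -0.2] 
 turn [-0.012 -0.003  0.01 ] j6 -0.04  shift after [-0.224  0.404  3.655]  shift now [-0.226  0.409  3.654]
```

```bash
python3 -c "
from h import *
plan(719.7,119,6,96)"; python3 -m inch '[[0,0,0,-0.1,0.2,0.3,0],[0,0,0,-0.1,0.22,0.5,0],[0,0,0,0,0,0.6,0],[0,0,0,0,0,0.6,0],[0,0,0,0,0,0.5,0],[0,0,0,0,0,0.4,0],[0,0,0,0,0,0.3,0],[0,0,0,0,0,0.2,0],[0,0,0,0,0,0,0],[0,0,0,0,0,0,0]]';  python3 -c "
from h import *
plan(719.7,119,6,96);grab('wrist','c18')"
```

```text
t 36.0 tcp [697.8 127.  195.7] jaw 96.1 gap 85.3 F [ 0.   1.1 -0.2] 
 turn [-0.012 -0.003  0.01 ] j6 -0.04  shift after [-0.205  0.42   3.795]  shift now [-0.207  0.426  3.794]
clock: 37.0
tcp_pos: [0.7213, 0.1183, 0.027]
orientation: [0.0, 0.669, 0.743, 0.0]
wrist_force: [-0.2, 0.1, 0.9]
finger_gap: 0.0851
t 37.0 tcp [721.3 118.3  27. ] jaw 96.0 gap 85.1 F [-0.2  0.1  0.9] 
 turn [0.007 0.    0.002] j6 -0.05  shift after [ 0.017 -0.031  0.419]  shift now [ 0.017 -0.032  0.419]
```

View pics/c18.png

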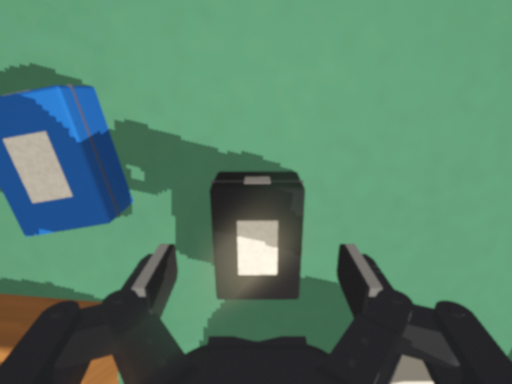

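```bash
python3 -m inch '[[0,0,0,0.017,-0.03,0.2,0],[0,0,0,0,0,0.12,0],[0,0,0,0,0,0.1,0],[0,0,0,0,0,0,0],[0,0,0,0,0,0,1],[0,0,0,0,0,0,1],[0,0,0,0,0,0,1],[0,0,0,0,0,0,1],[0,0,0,0,0,0,1],[0,0,0,0,0,0,1],[0,0,0,0,0,0,1],[0,0,0,0,0,0,1]]' 60;python3 -c "
from h import *
plan(719.7,119,6,96)"; python3 -m inch '[[0,0,0,0,0,-0.1,1],[0,0,0,0,0,-0.3,1],[0,0,0,0,0,-0.6,1],[0,0,0,0,0,-0.6,1],[0,0,0,0,0,-0.6,1],[0,0,0,0,0,-0.6,1],[0,0,0,0,0,-0.6,1],[0,0,0,0,0,-0.3,1],[0,0,0,0,0,0,1]]'; python3 -c "
from h import *
plan(448,270,220,89.1)"
```

```text
clock: 38.25
tcp_pos: [0.7198, 0.1188, 0.0059]
orientation: [0.0, 0.669, 0.743, 0.0]
wrist_force: [0.0, -0.1, 4.8]
finger_gap: 0.0488
t 38.25 tcp [719.8 118.8   5.9] jaw 96.0 gap 48.8 F [ 0.  -0.1  4.8] 
 turn [ 0.009 -0.    -0.   ] j6 -0.05  shift after [ 0.004 -0.002 -0.001]  shift now [ 0.004 -0.002 -0.001]
clock: 39.15
tcp_pos: [0.7206, 0.1189, 0.1944]
orientation: [0.002, 0.669, 0.743, 0.002]
wrist_force: [0.2, 0.5, -2.1]
finger_gap: 0.0488
t 39.15 tcp [720.6 118.9 194.4] jaw 96.0 gap 48.8 F [ 0.2  0.5 -2.1] 
 turn [ 0.041 -0.001  0.863] j6 0.07  shift after [ 2.935 -5.499 -0.511]  shift now [ 3.575 -5.103 -0.541]
```

```bash
python3 -m inch '[[0,0,0.43,0.1,-0.2,-0.1,1],[0,0,0.43,0.2,-0.5,-0.1,1],[0,0,0,0.4,-0.75,-0.1,1],[0,0,0,0.4,-0.75,-0.1,1],[0,0,0,0.4,-0.75,-0.1,1],[0,0,0,0.4,-0.75,0,1],[0,0,0,0.4,-0.75,0,1],[0,0,0,0.4,-0.6,0,1],[0,0,0,0.35,-0.4,0,1],[0,0,0,0,0,0,1],[0,0,0,0,0,0,1],[0,0,0,0,0,0,1]]'; python3 - <<'E'
from h import *
plan(448,270,220,89.1)
s,im=grab("wrist","c19")
E
```

```text
clock: 40.35
tcp_pos: [0.4484, 0.2723, 0.2148]
orientation: [0.0, 0.713, 0.701, -0.0]
wrist_force: [0.1, -1.0, -2.1]
finger_gap: 0.0486
t 40.35 tcp [448.4 272.3 214.8] jaw 89.1 gap 48.6 F [ 0.1 -1.  -2.1] 
 turn [-0.003  0.003 -0.002] j6 0.41  shift after [-0.045 -0.008 -0.105]  shift now [-0.045 -0.008 -0.105]
```

View pics/c19.png

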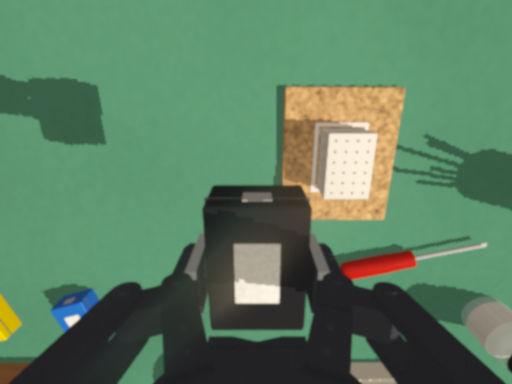

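```bash
python3 - <<'E'
from h import *
im=cv2.imread("pics/c19.png")
z=np.clip(cv2.resize(im[180:335,200:315],None,fx=4,fy=4,interpolation=cv2.INTER_CUBIC).astype(int)*2,0,255).astype(np.uint8)
cv2.imwrite("pics/c19z.png",z)
print(intool([[257,243],[257,304],[257,328],[257,203]],-26.1))
E
```

```text
[[  0.6 -17.2 -26.1]
 [  0.6  17.8 -26.1]
 [  0.6  33.3 -26.1]
 [  0.6 -37.3 -26.1]]
```

View pics/c19z.png

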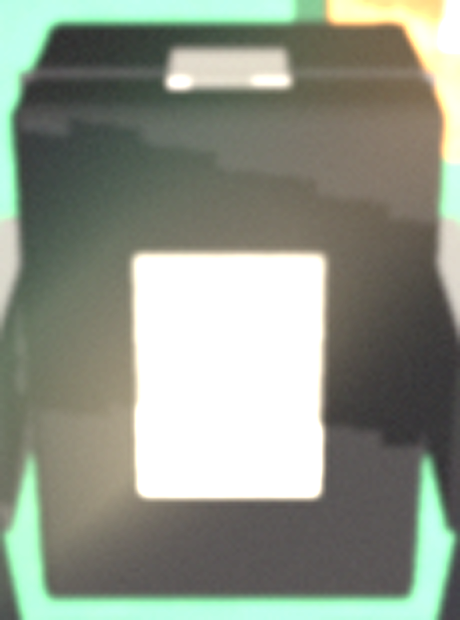

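```bash
python3 -m inch '[[0,0,0,0.3,-0.01,0.2,1],[0,0,0,0.4,-0.01,0.35,1],[0,0,0,0.5,-0.01,0.4,1],[0,0,0,0.5,0,0.4,1],[0,0,0,0.34,0,0.4,1],[0,0,0,0,0,0.3,1],[0,0,0,0,0,0,1],[0,0,0,0,0,0,1],[0,0,0,0,0,0,1]]'; python3 -c "
from h import *
plan(447,375,58.5,89.1)"
```

```text
clock: 41.3
tcp_pos: [0.4489, 0.3748, 0.1135]
orientation: [0.0, 0.713, 0.701, 0.001]
wrist_force: [0.3, -0.1, -1.0]
finger_gap: 0.0489
t 41.3 tcp [448.9 374.8 113.5] jaw 89.1 gap 48.9 F [ 0.3 -0.1 -1. ] 
 turn [ 0.008 -0.006 -0.004] j6 0.57  shift after [ 0.003 -0.038  1.101]  shift now [ 0.002 -0.039  1.101]
```

```bash
python3 -m inch '[[0,0,0,0.003,-0.038,0.2,1],[0,0,0,0,0,0.3,1],[0,0,0,0,0,0.26,1],[0,0,0,0,0,0.16,1],[0,0,0,0,0,0.08,1],[0,0,0,0,0,0.05,1],[0,0,0,0,0,0.03,1],[0,0,0,0,0,0.02,1],[0,0,0,0,0,0,1],[0,0,0,0,0,0,1]]'; python3 -c "
from h import *
plan(447,375,58,89.1)"
```

```text
clock: 42.3
tcp_pos: [0.4464, 0.3751, 0.0581]
orientation: [0.0, 0.712, 0.702, 0.0]
wrist_force: [0.0, -0.8, -1.0]
finger_gap: 0.0489
t 42.3 tcp [446.4 375.1  58.1] jaw 89.1 gap 48.9 F [ 0.  -0.8 -1. ] 
 turn [ 0.003 -0.003  0.003] j6 0.58  shift after [-0.001  0.012  0.002]  shift now [-0.001  0.012  0.002]
```

```bash
python3 -m inch '[[0,0,0,0,0.01,0.01,1],[0,0,0,0,0,0.01,1],[0,0,0,0,0,0,1]]'; python3 -c "
from h import *
plan(447,375,58,89.1)"
```

```text
clock: 42.6
tcp_pos: [0.4467, 0.3751, 0.0579]
orientation: [-0.0, 0.712, 0.702, 0.0]
wrist_force: [-2.7, -1.4, 4.9]
finger_gap: 0.0488
t 42.6 tcp [446.7 375.1  57.9] jaw 89.1 gap 48.8 F [-2.7 -1.4  4.9] 
 turn [ 0.004 -0.004  0.004] j6 0.58  shift after [-0.002  0.006 -0.002]  shift now [-0.002  0.006 -0.002]
```

Contact. Release, lift, look.

```bash
python3 -m inch '[[0,0,0,0,0,0,0.2],[0,0,0,0,0,0,0.2],[0,0,0,0,0,0,0.2],[0,0,0,0,0,0,0.2],[0,0,0,0,0,-0.2,0.2],[0,0,0,0,0,-0.6,0],[0,0,0,0,0,-0.8,0],[0,0,0,0,0,-0.8,0],[0,0,0,0,0,-0.8,0],[0,0,0,0,0,-0.4,0],[0,0,0,0,0,0,0],[0,0,0,0,0,0,0]]'; python3 - <<'E'
from h import *
s,im=grab("wrist","c20")
print(*rect("wrist",s,masks(im)["white"],.084,300),sep="\n")
s2,im=grab("top")
m=masks(im)
for n in ("blue","yellow"):
    for r in rect("top",s2,m[n],.032,100):
        if 600<r[1]<760 and abs(r[2])<300: print(n,r)
plan(684,5,220,105.5)
E
```

```text
clock: 43.8
tcp_pos: [0.4468, 0.3749, 0.2372]
orientation: [0.0, 0.713, 0.702, 0.001]
wrist_force: [0.4, -0.5, -1.0]
finger_gap: 0.0856
(array([499., 216.]), 506.2, 647.7, 71.3, 35.6, np.float32(15.6), 0.64)
(array([257., 172.]), 446.8, 375.3, 35.1, 22.5, np.float32(-0.2), 0.95)
blue (array([257., 150.]), 682.8, 4.8, 75.1, 49.4, np.float32(16.5), 0.89)
yellow (array([306., 154.]), 682.8, -139.3, 76.1, 56.5, np.float32(16.2), 0.89)
t 43.9 tcp [446.  374.4 235.3] jaw 89.1 gap 85.4 F [-0.1 -0.  -0.2] 
 turn [-0.016  0.007 -2.048] j6 0.29  shift after [-8.392  2.612  0.307]  shift now [-7.315  4.873  0.306]
```

View pics/c20.png

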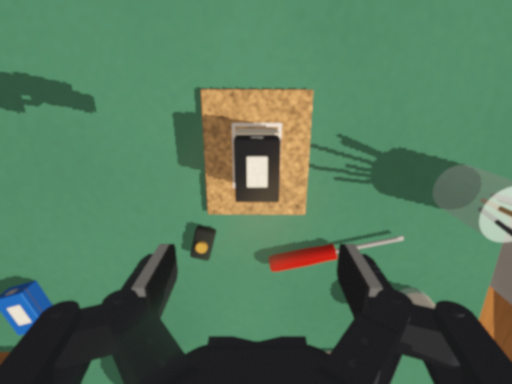

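```bash
python3 -m inch '[[0,0,-0.72,0,0,0.02,0],[0,0,-0.72,-0.3,0.3,0.04,0],[0,0,-0.72,-0.6,0.3,0.05,0],[0,0,0,-0.85,0.24,0.08,0],[0,0,0,-0.85,0.24,0.08,0],[0,0,0,-0.85,0.24,0.08,0],[0,0,0,-0.85,0.24,0.08,0],[0,0,0,-0.85,0.24,0.08,0],[0,0,0,-0.85,0.24,0.08,0],[0,0,0,-0.85,0.24,0.08,0],[0,0,0,-0.8,0.2,0.08,0],[0,0,0,0,0,0,0]]'; python3 -c "
from h import *
plan(676,8,200,106.4)"
```

```text
clock: 45.1
tcp_pos: [0.6697, 0.0322, 0.1955]
orientation: [-0.001, 0.601, 0.799, -0.002]
wrist_force: [0.6, 0.3, -0.0]
finger_gap: 0.0857
t 45.1 tcp [669.7  32.2 195.5] jaw 106.1 gap 85.7 F [ 0.6  0.3 -0. ] 
 turn [-0.028 -0.    -0.043] j6 -0.36  shift after [-0.5   -0.015 -0.09 ]  shift now [-0.5   -0.012 -0.09 ]
```

```bash
python3 -m inch '[[0,0,-0.04,-0.4,0,0,0],[0,0,0,0,0,0,0],[0,0,0,0,0,0,0],[0,0,0,0,0,0,0]]'; python3 - <<'E'
from h import *
s,im=grab("wrist","c21")
print(*rect("wrist",s,masks(im)["white"],.032,300),sep="\n")
print(*rect("wrist",s,masks(im)["blue"],.032,300),sep="\n")
plan(684,5,6,106.4)
E
```

```text
clock: 45.5
tcp_pos: [0.6736, 0.0193, 0.1988]
orientation: [-0.001, 0.596, 0.803, -0.0]
wrist_force: [0.1, 1.1, 0.3]
finger_gap: 0.0855
(array([331., 327.]), 859.6, 183.6, 88.8, 44.5, np.float32(-7.7), 0.79)
(array([241., 175.]), 685.5, 4.7, 34.5, 23.1, np.float32(16.4), 0.97)
(array([112., 136.]), 684.0, -141.4, 32.7, 21.1, np.float32(16.1), 0.95)
(array([124.,  27.]), 573.9, -143.9, 52.9, 33.8, np.float32(54.1), 0.6)
(array([241., 171.]), 682.7, 3.4, 73.2, 47.6, np.float32(16.0), 0.94)
t 45.55 tcp [673.7  19.4 199.1] jaw 106.8 gap 85.4 F [ 0.4 -0.2 -0. ] 
 turn [-0.004 -0.004  0.049] j6 -0.38  shift after [-0.334  0.116  3.862]  shift now [-0.337  0.115  3.861]
```

View pics/c21.png

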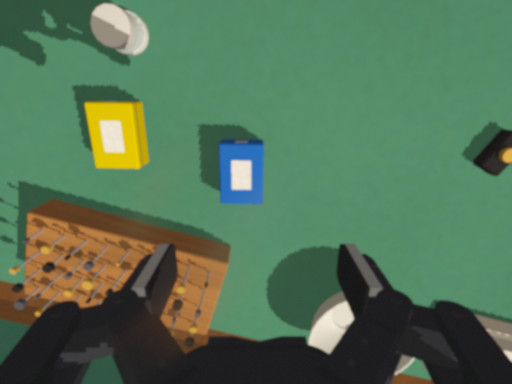

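```bash
python3 -c "
from h import *
plan(685.5,4.7,6,106.4)"; python3 -m inch '[[0,0,0.045,-0.15,0.05,0.3,0],[0,0,0,-0.18,0.09,0.5,0],[0,0,0,0,0,0.6,0],[0,0,0,0,0,0.6,0],[0,0,0,0,0,0.5,0],[0,0,0,0,0,0.4,0],[0,0,0,0,0,0.3,0],[0,0,0,0,0,0.2,0],[0,0,0,0,0,0,0],[0,0,0,0,0,0,0]]';  python3 -c "
from h import *
plan(685.5,4.7,6,106.4);grab('wrist','c22')"
```

```text
t 45.55 tcp [673.7  19.4 199.1] jaw 106.8 gap 85.4 F [ 0.4 -0.2 -0. ] 
 turn [-0.004 -0.004  0.049] j6 -0.38  shift after [-0.348  0.143  3.862]  shift now [-0.351  0.142  3.861]
clock: 46.55
tcp_pos: [0.6859, 0.0043, 0.0294]
orientation: [0.0, 0.599, 0.801, 0.0]
wrist_force: [-0.7, -0.6, 0.4]
finger_gap: 0.0856
t 46.55 tcp [685.9   4.3  29.4] jaw 106.4 gap 85.6 F [-0.7 -0.6  0.4] 
 turn [ 0.001 -0.    -0.005] j6 -0.4  shift after [ 0.009 -0.005  0.468]  shift now [ 0.009 -0.005  0.468]
```

View pics/c22.png

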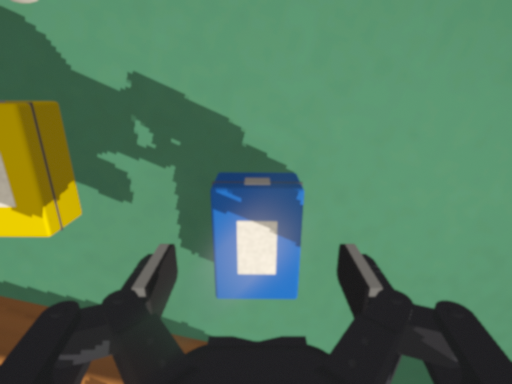

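```bash
python3 -m inch '[[0,0,0,0.008,-0.005,0.24,0],[0,0,0,0,0,0.13,0],[0,0,0,0,0,0.1,0],[0,0,0,0,0,0,0],[0,0,0,0,0,0,1],[0,0,0,0,0,0,1],[0,0,0,0,0,0,1],[0,0,0,0,0,0,1],[0,0,0,0,0,0,1],[0,0,0,0,0,0,1],[0,0,0,0,0,0,1],[0,0,0,0,0,0,1]]' 60;python3 -c "
from h import *
plan(685.5,4.7,6,106.4)"; python3 -m inch '[[0,0,0,0,0,-0.1,1],[0,0,0,0,0,-0.3,1],[0,0,0,0,0,-0.6,1],[0,0,0,0,0,-0.6,1],[0,0,0,0,0,-0.6,1],[0,0,0,0,0,-0.6,1],[0,0,0,0,0,-0.6,1],[0,0,0,0,0,-0.6,1],[0,0,0,0,0,-0.3,1],[0,0,0,0,0,0,1]]'; python3 -c "
from h import *
plan(448,270,240,89.1)"
```

```text
clock: 47.8
tcp_pos: [0.686, 0.0045, 0.0065]
orientation: [0.001, 0.599, 0.801, 0.0]
wrist_force: [-0.5, 0.0, 5.4]
finger_gap: 0.0487
t 47.8 tcp [686.    4.5   6.5] jaw 106.4 gap 48.7 F [-0.5  0.   5.4] 
 turn [ 0.009  0.003 -0.005] j6 -0.4  shift after [ 0.006 -0.008  0.009]  shift now [ 0.006 -0.008  0.009]
clock: 48.8
tcp_pos: [0.6866, 0.0045, 0.2247]
orientation: [0.002, 0.599, 0.801, 0.001]
wrist_force: [-0.1, 1.3, -1.5]
finger_gap: 0.0492
t 48.8 tcp [686.6   4.5 224.7] jaw 106.4 gap 49.2 F [-0.1  1.3 -1.5] 
 turn [0.038 0.009 2.158] j6 -0.09  shift after [ 5.235 -4.854 -0.306]  shift now [ 6.439 -3.08  -0.335]
```

```bash
python3 -m inch '[[0,0,0.54,0,-0.2,-0.05,1],[0,0,0.54,0.2,-0.4,-0.05,1],[0,0,0.54,0.4,-0.4,-0.05,1],[0,0,0.54,0.55,-0.5,-0.05,1],[0,0,0,0.65,-0.6,-0.05,1],[0,0,0,0.65,-0.6,-0.05,1],[0,0,0,0.65,-0.6,-0.05,1],[0,0,0,0.65,-0.6,0,1],[0,0,0,0.65,-0.5,0,1],[0,0,0,0.4,-0.3,0,1],[0,0,0,0,0,0,1],[0,0,0,0,0,0,1]]'; python3 - <<'E'
from h import *
plan(448,270,240,89.1)
s,im=grab("wrist","c23")
E
```

```text
clock: 50.0
tcp_pos: [0.4472, 0.2357, 0.2376]
orientation: [-0.0, 0.712, 0.702, -0.001]
wrist_force: [-1.0, 0.5, -1.2]
finger_gap: 0.0487
t 50.0 tcp [447.2 235.7 237.6] jaw 89.2 gap 48.7 F [-1.   0.5 -1.2] 
 turn [-0.007  0.005  0.009] j6 0.34  shift after [ 0.687  0.006 -0.048]  shift now [ 0.687  0.007 -0.049]
```

View pics/c23.png

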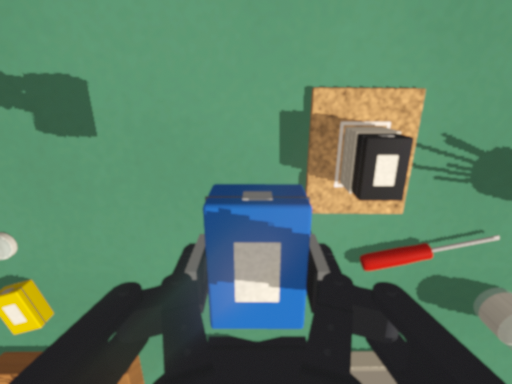

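```bash
python3 -m inch '[[0,0,0.01,0.4,0,0.1,1],[0,0,0,0.5,0,0.25,1],[0,0,0,0.6,0,0.35,1],[0,0,0,0.6,0,0.35,1],[0,0,0,0.45,0,0.35,1],[0,0,0,0.24,0,0.35,1],[0,0,0,0,0,0.2,1],[0,0,0,0,0,0,1],[0,0,0,0,0,0,1],[0,0,0,0,0,0,1]]'; python3 -c "
from h import *
plan(447.2,375,91,89.1)"
```

```text
clock: 51.05
tcp_pos: [0.4513, 0.3743, 0.1419]
orientation: [0.0, 0.714, 0.7, 0.001]
wrist_force: [-0.0, -0.0, -1.4]
finger_gap: 0.0489
t 51.05 tcp [451.3 374.3 141.9] jaw 88.9 gap 48.9 F [-0.  -0.  -1.4] 
 turn [ 0.01  -0.006 -0.023] j6 0.57  shift after [ 0.012 -0.082  1.018]  shift now [ 0.011 -0.084  1.018]
```

```bash
python3 -m inch '[[0,0,-0.023,0.012,-0.076,0.2,1],[0,0,0,0,0,0.3,1],[0,0,0,0,0,0.22,1],[0,0,0,0,0,0.12,1],[0,0,0,0,0,0.08,1],[0,0,0,0,0,0.05,1],[0,0,0,0,0,0.03,1],[0,0,0,0,0,0.02,1],[0,0,0,0,0,0,1],[0,0,0,0,0,0,1]]'; python3 -c "
from h import *
plan(447.2,375,90.5,89.1)"
```

```text
clock: 52.05
tcp_pos: [0.4469, 0.3758, 0.0904]
orientation: [0.0, 0.712, 0.702, 0.0]
wrist_force: [-1.1, -0.8, 3.5]
finger_gap: 0.0488
t 52.05 tcp [446.9 375.8  90.4] jaw 89.2 gap 48.8 F [-1.1 -0.8  3.5] 
 turn [ 0.006 -0.004  0.011] j6 0.58  shift after [-0.017  0.007 -0.001]  shift now [-0.017  0.007 -0.001]
```

Contact. Release, lift, look.

```bash
python3 -m inch '[[0,0,0,0,0,0,0.2],[0,0,0,0,0,0,0.2],[0,0,0,0,0,0,0.2],[0,0,0,0,0,0,0.2],[0,0,0,0,0,-0.2,0.2],[0,0,0,0,0,-0.6,0],[0,0,0,0,0,-0.8,0],[0,0,0,0,0,-0.8,0],[0,0,0,0,0,-0.6,0],[0,0,0,0,0,-0.2,0],[0,0,0,0,0,0,0],[0,0,0,0,0,0,0]]'; python3 - <<'E'
from h import *
s,im=grab("wrist","c24")
print(*rect("wrist",s,masks(im)["white"],.116,300),sep="\n")
s2,im=grab("top")
m=masks(im)
for n in ("yellow",):
    for r in rect("top",s2,m[n],.032,100):
        if 600<r[1]<760 and abs(r[2])<300: print(n,r)
plan(678,-135,210,106.2)
E
```

```text
clock: 53.25
tcp_pos: [0.4462, 0.3754, 0.2486]
orientation: [-0.0, 0.712, 0.702, -0.001]
wrist_force: [1.0, -0.1, -0.7]
finger_gap: 0.0852
(array([496., 212.]), 490.0, 623.8, 64.0, 40.2, np.float32(15.5), 0.62)
(array([257., 178.]), 446.9, 376.0, 34.0, 22.7, np.float32(-0.8), 0.98)
yellow (array([306., 154.]), 682.7, -139.1, 76.1, 56.2, np.float32(16.2), 0.89)
t 53.35 tcp [445.8 375.1 247.8] jaw 89.2 gap 85.2 F [-0.6  0.2 -1. ] 
 turn [-0.023  0.01  -2.127] j6 0.28  shift after [-11.093   1.614   0.755]  shift now [-10.134   4.792   0.76 ]
```

View pics/c24.png

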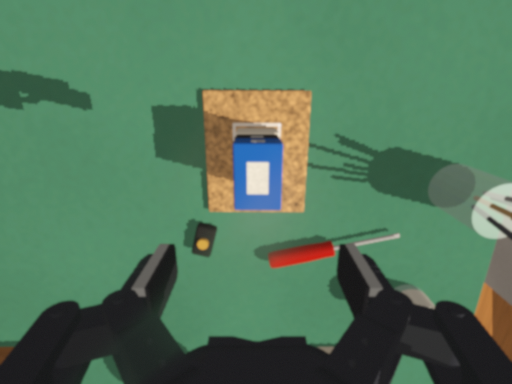

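```bash
python3 -m inch '[[0,0,-0.71,-0.2,0,0.02,0],[0,0,-0.71,-0.5,0.1,0.04,0],[0,0,-0.71,-0.7,0.14,0.06,0],[0,0,0,-0.9,0.14,0.07,0],[0,0,0,-0.9,0.14,0.07,0],[0,0,0,-0.9,0.14,0.07,0],[0,0,0,-0.9,0.14,0.07,0],[0,0,0,-0.9,0.14,0.07,0],[0,0,0,-0.9,0.14,0.07,0],[0,0,0,-0.9,0.14,0.07,0],[0,0,0,-0.9,0.14,0.05,0],[0,0,0,-0.9,0.14,0.05,0]]'; python3 -c "
from h import *
plan(678,-135,200,106.2)"
```

```text
clock: 54.55
tcp_pos: [0.6401, -0.0648, 0.2122]
orientation: [-0.001, 0.6, 0.8, -0.001]
wrist_force: [0.8, 0.2, -0.5]
finger_gap: 0.0851
t 54.55 tcp [640.1 -64.8 212.2] jaw 106.2 gap 85.1 F [ 0.8  0.2 -0.5] 
 turn [-0.019 -0.012  0.002] j6 -0.51  shift after [-1.559  0.336  0.244]  shift now [-1.559  0.336  0.24 ]
```

```bash
python3 -m inch '[[0,0,0,-0.7,0.15,0.1,0],[0,0,0,-0.5,0.14,0.1,0],[0,0,0,-0.2,0.06,0.04,0],[0,0,0,0,0,0,0],[0,0,0,0,0,0,0],[0,0,0,0,0,0,0]]'; python3 - <<'E'
from h import *
s,im=grab("wrist","c25")
print(*rect("wrist",s,masks(im)["white"],.032,300),sep="\n")
print(*rect("wrist",s,masks(im)["yellow"],.032,300),sep="\n")
plan(684.2,-141.3,6,106.2)
E
```

```text
clock: 55.15
tcp_pos: [0.6764, -0.1239, 0.2026]
orientation: [-0.0, 0.6, 0.8, 0.0]
wrist_force: [-0.3, -0.9, 0.5]
finger_gap: 0.0855
(array([418., 372.]), 913.7, 198.2, 62.7, 25.5, np.float32(40.9), 0.74)
(array([239., 169.]), 684.2, -142.1, 32.0, 20.6, np.float32(16.3), 0.96)
(array([258.,  72.]), 578.5, -150.2, 38.9, 38.0, np.float32(16.3), 0.79)
(array([ 21., 220.]), 825.0, -381.3, 87.5, 47.2, np.float32(-0.2), 0.73)
(array([240., 167.]), 682.5, -142.4, 73.2, 49.8, np.float32(16.6), 0.97)
t 55.2 tcp [ 676.5 -123.9  202.9] jaw 106.3 gap 85.7 F [ 0.7 -0.3  0.6] 
 turn [ 0.003 -0.001  0.016] j6 -0.58  shift after [-0.376  0.05   3.939]  shift now [-0.377  0.048  3.939]
```

View pics/c25.png

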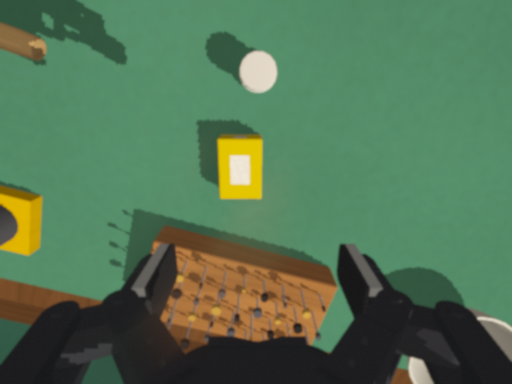

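```bash
python3 -c "
from h import *
plan(684.2,-142.1,6,106.3)"; python3 -m inch '[[0,0,0,-0.19,0.02,0.3,0],[0,0,0,-0.2,0.03,0.5,0],[0,0,0,0,0,0.6,0],[0,0,0,0,0,0.6,0],[0,0,0,0,0,0.5,0],[0,0,0,0,0,0.4,0],[0,0,0,0,0,0.3,0],[0,0,0,0,0,0.2,0],[0,0,0,0,0,0,0],[0,0,0,0,0,0,0]]';  python3 -c "
from h import *
plan(684.2,-142.1,6,106.3);grab('wrist','c26')"
```

```text
t 55.2 tcp [ 676.5 -123.9  202.9] jaw 106.3 gap 85.7 F [ 0.7 -0.3  0.6] 
 turn [ 0.003 -0.001  0.003] j6 -0.58  shift after [-0.392  0.045  3.939]  shift now [-0.392  0.043  3.939]
clock: 56.2
tcp_pos: [0.6852, -0.1437, 0.0329]
orientation: [0.0, 0.6, 0.8, 0.0]
wrist_force: [0.1, 0.0, -0.3]
finger_gap: 0.0853
t 56.2 tcp [ 685.2 -143.7   32.9] jaw 106.2 gap 85.3 F [ 0.1  0.  -0.3] 
 turn [ 0.006  0.003 -0.009] j6 -0.61  shift after [ 0.036 -0.009  0.538]  shift now [ 0.036 -0.01   0.538]
```

View pics/c26.png

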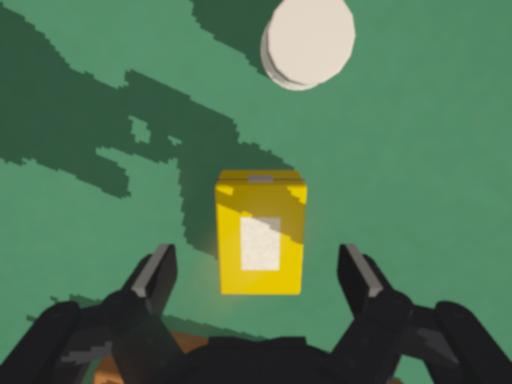

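```bash
python3 -m inch '[[0,0,0,0.036,-0.009,0.27,0],[0,0,0,0,0,0.15,0],[0,0,0,0,0,0.12,0],[0,0,0,0,0,0,0],[0,0,0,0,0,0,1],[0,0,0,0,0,0,1],[0,0,0,0,0,0,1],[0,0,0,0,0,0,1],[0,0,0,0,0,0,1],[0,0,0,0,0,0,1],[0,0,0,0,0,0,1],[0,0,0,0,0,0,1]]' 60;python3 -c "
from h import *
plan(684.2,-142.1,6,106.3)"; python3 -m inch '[[0,0,0,0,0,-0.1,1],[0,0,0,0,0,-0.3,1],[0,0,0,0,0,-0.6,1],[0,0,0,0,0,-0.6,1],[0,0,0,0,0,-0.6,1],[0,0,0,0,0,-0.6,1],[0,0,0,0,0,-0.6,1],[0,0,0,0,0,-0.6,1],[0,0,0,0,0,-0.6,1],[0,0,0,0,0,-0.3,1],[0,0,0,0,0,0,1]]'; python3 -c "
from h import *
plan(448,270,260,89.1)"
```

```text
clock: 57.45
tcp_pos: [0.6844, -0.1422, 0.006]
orientation: [0.001, 0.6, 0.8, 0.0]
wrist_force: [0.6, -0.4, 5.7]
finger_gap: 0.049
t 57.45 tcp [ 684.4 -142.2    6. ] jaw 106.2 gap 49.0 F [ 0.6 -0.4  5.7] 
 turn [ 0.009  0.005 -0.01 ] j6 -0.6  shift after [ 0.002 -0.003 -0.   ]  shift now [ 0.002 -0.003 -0.   ]
clock: 58.55
tcp_pos: [0.6847, -0.1422, 0.2541]
orientation: [0.003, 0.6, 0.8, 0.001]
wrist_force: [0.7, -0.3, -1.1]
finger_gap: 0.0488
t 58.55 tcp [ 684.7 -142.2  254.1] jaw 106.2 gap 48.8 F [ 0.7 -0.3 -1.1] 
 turn [0.035 0.016 2.141] j6 -0.3  shift after [ 8.169 -4.863 -0.117]  shift now [ 9.238 -2.241 -0.154]
```

```bash
python3 -m inch '[[0,0,0.535,0.2,-0.2,-0.02,1],[0,0,0.535,0.4,-0.4,-0.02,1],[0,0,0.535,0.6,-0.4,-0.02,1],[0,0,0.535,0.7,-0.4,-0.02,1],[0,0,0,0.8,-0.5,-0.02,1],[0,0,0,0.8,-0.5,-0.02,1],[0,0,0,0.8,-0.5,-0.02,1],[0,0,0,0.8,-0.45,0,1],[0,0,0,0.8,-0.45,0,1],[0,0,0,0.8,-0.4,0,1],[0,0,0,0.8,-0.2,0,1]]'; python3 -c "
from h import *
plan(448,270,260,89.1)"
```

```text
clock: 59.65
tcp_pos: [0.4534, 0.2245, 0.2565]
orientation: [-0.001, 0.713, 0.702, -0.001]
wrist_force: [0.7, 0.4, -0.3]
finger_gap: 0.0488
t 59.65 tcp [453.4 224.5 256.5] jaw 89.1 gap 48.8 F [ 0.7  0.4 -0.3] 
 turn [-0.017  0.005  0.002] j6 0.32  shift after [ 0.909 -0.121 -0.071]  shift now [ 0.909 -0.121 -0.071]
```

```bash
python3 -m inch '[[0,0,0,0.5,-0.08,0,1],[0,0,0,0,0,0,1],[0,0,0,0,0,0,1],[0,0,0,0,0,0,1]]';python3 -c "
from h import *
grab('wrist','c27')
plan(447.1,375,170,89.1)"
```

```text
clock: 60.05
tcp_pos: [0.4523, 0.2476, 0.2566]
orientation: [-0.0, 0.713, 0.701, -0.001]
wrist_force: [-0.6, -1.0, -0.9]
finger_gap: 0.0491
t 60.1 tcp [452.6 247.5 256.8] jaw 89.0 gap 48.8 F [-0.8  0.5 -2.4] 
 turn [-0.006  0.004 -0.009] j6 0.36  shift after [ 2.549 -0.149  1.736]  shift now [ 2.549 -0.151  1.735]
```

View pics/c27.png

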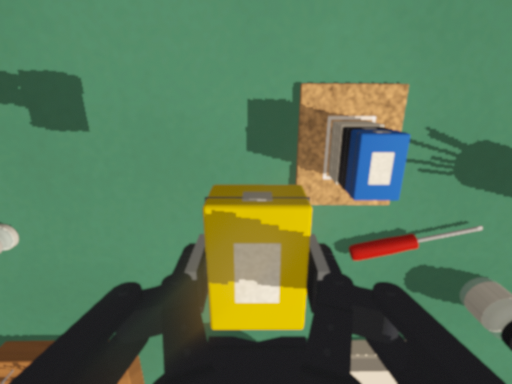

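```bash
python3 -m inch '[[0,0,0,0.4,-0.02,0.1,1],[0,0,0,0.5,-0.03,0.2,1],[0,0,0,0.6,-0.03,0.3,1],[0,0,0,0.6,-0.03,0.4,1],[0,0,0,0.45,-0.03,0.4,1],[0,0,0,0,0,0.32,1],[0,0,0,0,0,0,1],[0,0,0,0,0,0,1],[0,0,0,0,0,0,1]]'; python3 -c "
from h import *
plan(447.1,375,122.5,89.1)"
```

```text
clock: 61.0
tcp_pos: [0.4486, 0.3755, 0.1725]
orientation: [0.0, 0.713, 0.701, 0.001]
wrist_force: [0.4, 0.7, -1.3]
finger_gap: 0.0489
t 61.0 tcp [448.6 375.5 172.5] jaw 89.0 gap 48.9 F [ 0.4  0.7 -1.3] 
 turn [ 0.01  -0.006 -0.011] j6 0.58  shift after [-0.01  -0.029  1.   ]  shift now [-0.011 -0.031  1.   ]
```

```bash
python3 -m inch '[[0,0,-0.01,-0.01,-0.028,0.2,1],[0,0,0,0,0,0.3,1],[0,0,0,0,0,0.22,1],[0,0,0,0,0,0.12,1],[0,0,0,0,0,0.08,1],[0,0,0,0,0,0.04,1],[0,0,0,0,0,0.02,1],[0,0,0,0,0,0.02,1],[0,0,0,0,0,0,1],[0,0,0,0,0,0,1]]'; python3 -c "
from h import *
plan(447.1,375,122,89.1)"
```

```text
clock: 62.0
tcp_pos: [0.4465, 0.3758, 0.1219]
orientation: [0.0, 0.712, 0.702, 0.001]
wrist_force: [-0.3, -0.8, 2.7]
finger_gap: 0.0488
t 62.0 tcp [446.5 375.8 121.9] jaw 89.2 gap 48.8 F [-0.3 -0.8  2.7] 
 turn [ 0.007 -0.004  0.011] j6 0.58  shift after [-0.016  0.012 -0.001]  shift now [-0.016  0.012 -0.001]
```

```bash
python3 -m inch '[[0,0,0,0,0,0,0.2],[0,0,0,0,0,0,0.2],[0,0,0,0,0,0,0.2],[0,0,0,0,0,0,0.2],[0,0,0,0,0,-0.2,0.2],[0,0,0,0,0,-0.5,0],[0,0,0,0,0,-0.8,0],[0,0,0,0,0,-0.8,0],[0,0,0,0,0,-0.6,0],[0,0,0,0,0,-0.2,0],[0,0,0,0,0,0,0],[0,0,0,0,0,0,0]]'; python3 - <<'E'
from h import *
s,im=grab("wrist","c28")
print(*rect("wrist",s,masks(im)["white"],.148,300),sep="\n")
plan(448,180,280,89.1)
E
```

```text
clock: 63.2
tcp_pos: [0.4458, 0.3753, 0.2752]
orientation: [-0.0, 0.712, 0.702, -0.001]
wrist_force: [0.3, 1.1, 0.3]
finger_gap: 0.0858
(array([486., 202.]), 475.1, 608.0, 58.0, 53.9, np.float32(15.5), 0.54)
(array([257., 179.]), 446.3, 376.3, 32.6, 20.7, np.float32(-1.5), 0.96)
t 63.25 tcp [445.5 375.2 274.5] jaw 89.2 gap 85.5 F [ 0.   0.6 -0.2] 
 turn [-0.017  0.011  0.01 ] j6 0.58  shift after [-3.902  0.111 -0.11 ]  shift now [-3.902  0.105 -0.104]
```

View pics/c28.png

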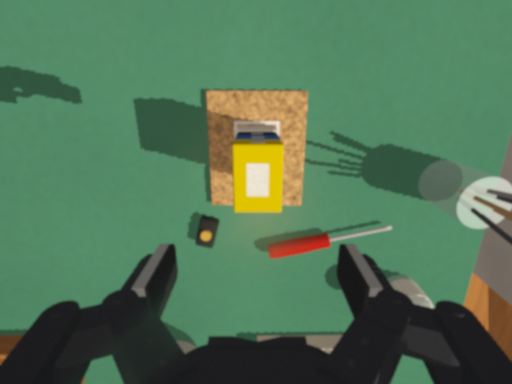

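```bash
python3 -m inch '[[0,0,0,-0.4,0,-0.1,0],[0,0,0,-0.7,0,0,0],[0,0,0,-0.7,0,0,0],[0,0,0,-0.7,0,0,0],[0,0,0,-0.7,0,0,0],[0,0,0,-0.7,0,0,0],[0,0,0,0,0,0,0],[0,0,0,0,0,0,0]]'; python3 - <<'E'
from h import *
_,a=grab("top","d_top");s,b=grab("scene","d_scene")
c=np.hstack([cv2.resize(a[160:310,80:230],(400,400),interpolation=cv2.INTER_CUBIC),cv2.resize(b[120:240,330:450],(400,400),interpolation=cv2.INTER_CUBIC)])
cv2.imwrite("pics/d_z.png",c[:,:,::-1])
E
```

```text
clock: 64.05
tcp_pos: [0.4428, 0.1793, 0.2806]
orientation: [-0.0, 0.713, 0.701, -0.001]
wrist_force: [0.6, -0.1, -0.1]
finger_gap: 0.0851
```

View pics/d_z.png

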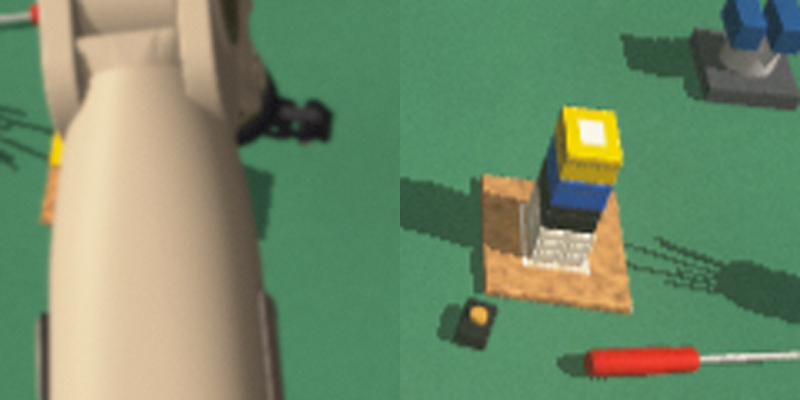

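View pics/d_top.png

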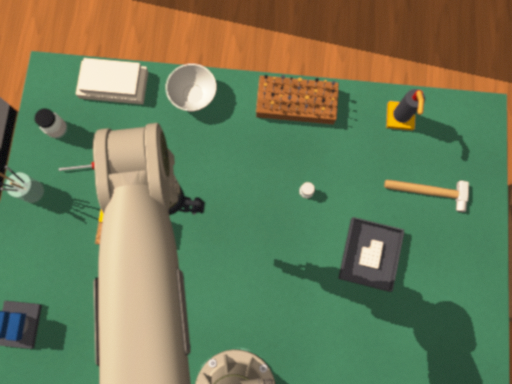

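The scene view shows a straight column at about (560–600, 105–270) in the crop. The top view shows the chipped tile in the tray at (371, 253) and no pieces left lying on the bench. Handing in.

```bash
python3 -c "
from workcell import env
print(env.hand_in())"
```

```text
the job is handed in; nothing more can be done
None
```

The job is done and was handed in at about 64 s. The one chipped tile lies in the scrap tray. The three sound tiles are stacked on the outline, with the black, blue and yellow cases on top.

- **Knock:** the black case was knocked about 3 cm aside during the run, so I found it again before gripping it.
- **Grip:** it never visibly slackened. Each piece touched down with only a few newtons.
- **Column:** I measured the outline centre at about (447, 375) mm and −0.9°.
    - By the wrist camera, the six pieces sit within about 2 mm of that centre, counted upwards.
    - The label on the top case read (446.3, 376.3) mm and −1.5°.
    - The tile positions seemed to drift about 2 mm in −x with height. The arm's own readings put them within 1 mm of each other, so I took the drift as camera calibration error.
- **Last pictures:** the scene view shows one straight column. The top view shows the chipped tile in the tray, with the flux jar and the mallet where they were. In that view the arm hid most of the board, so I checked the column only in the scene and wrist views. The ring block and the file also look undisturbed in the scene view.

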